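# Sound a rotor bore and load the bottle that fits it

## Task

One slanted bore of the centrifuge rotor is still empty, and a support cushion of unknown thickness lies out of sight at its bottom. Sound the bore with the depth rod until the rod stands on the cushion, put the rod back upright in its stand, and lower (do not drop) the one bottle of matching length into the bore, so that it rests on the cushion with the foot of its cap level with the rim. Put no other bottle in the bore; leave the other bottles and everything else on the bench standing where they are.

Things in the scene. Friction and masses are not known exactly. Their poses are not given: they have to be found in the camera images.
- bore_mouth (a point): Centre of the rim of the rotor's open bore, about 135 mm above the bench. z points out of the bore along its axis, 30 degrees from vertical, leaning in over the rotor; x points outwards and up. Blind round bore 36 mm across, wall 7 mm, going down and away from the rotor's centre. Free depth along the axis from rim to the unseen firm cushion: 70, 95 or 120 mm.
- rotor: Aluminium four-place angle rotor, fixed; 300 mm across at the foot, its conical outer wall narrowing to 181 mm across at 143 mm up. Origin on the bench under its centre, z up, x towards the open bore. Bores 90 degrees apart, rim centres 62 mm from the axis, leaning in 30 degrees. Three hold bottles whose grey caps (26 mm wide) stand 34 mm out of the rims. Hub 100 mm high, nut 114 mm.
- rod_mid (a point): The depth rod, upright in its stand: steel shaft 14 mm across and 160 mm long with rings every 10 mm, then a black handle 24 mm across and 50 mm long on top, 210 mm in all, about 0.2 kg. This point is on its axis half-way up, 105 mm above the foot and 105 mm below the top; z runs up towards the handle.
- rod_foot (a point): Centre of the flat lower end of the depth rod; z runs up along the rod.
- rod_stand: The rod's stand: fixed round aluminium block 60 mm across and 66 mm high with an upright socket 22 mm across, whose floor is 6 mm above the bench (60 mm deep). Origin on the bench under its centre.
- bottle_short_mid (a point): The shortest of three closed centrifuge bottles, standing upright on the bench: white body 30 mm across (foot bevelled) and 70 mm long, then a ribbed grey screw cap 26 mm across and 34 mm high, 104 mm in all, about 58 g. This point is on its axis half-way up, 52 mm above the foot and 18 mm below the foot of the cap; z points towards the cap. It suits a free depth of 70 mm.
- bottle_middle_mid (a point): The middle one of three closed centrifuge bottles, standing upright on the bench: white body 30 mm across (foot bevelled) and 95 mm long, then a ribbed grey screw cap 26 mm across and 34 mm high, 129 mm in all, about 68 g. This point is on its axis half-way up, 64.5 mm above the foot and 30.5 mm below the foot of the cap; z points towards the cap. It suits a free depth of 95 mm.
- bottle_long_mid (a point): The longest of three closed centrifuge bottles, standing upright on the bench: white body 30 mm across (foot bevelled) and 120 mm long, then a ribbed grey screw cap 26 mm across and 34 mm high, 154 mm in all, about 78 g. This point is on its axis half-way up, 77 mm above the foot and 43 mm below the foot of the cap; z points towards the cap. It suits a free depth of 120 mm.
- rotor_lid: Bystander: loose round aluminium rotor lid, 180 mm across with a black knob, 40 mm high, on the bench beyond the rotor.
- beaker: Bystander: small loose glass beaker among the bottles, about 52 mm across and 55 mm high.
- reagent: Bystander: loose amber reagent bottle, 68 mm across and 160 mm high.
- wipes: Bystander: loose box of wipes, 100 by 210 mm, 80 mm high with a paper sheet sticking out.
- scoop: Bystander: loose metal scoop, 150 mm long, lying flat between the bottles and the rod's stand.
- timer: Bystander: loose white bench timer, 60 by 75 mm, 22 mm high.
There are look-alikes about, which are no part of the job. Leave any purple look-alike of the part that bears rod_mid alone.

How it is judged:
On the way:
1. the depth rod stands on the cushion at the bottom of the open bore (pressing on it with over 1 N) (x of rod_foot in the frame of bore_mouth between -0.012 and 0.012 m and y of rod_foot in the frame of bore_mouth between -0.012 and 0.012 m and z of rod_foot in the frame of bore_mouth below -0.06 m and (contact force between rod and cushion_a above 1 N or contact force between rod and cushion_b above 1 N or contact force between rod and cushion_c above 1 N)), for 0.2 s.
At the end, for the whole second after the job is handed in: a bottle rests in the open bore, cap foot within 4 mm of the rim, centred within 6 mm, within 7 degrees of its axis; the other bottles upright within 30 mm of their start; the rod in its stand (foot within 12 mm of its axis and below 20 mm, leaning under 11 degrees); all at rest (((z of bottle_short_mid in the frame of bore_mouth between -0.022 and -0.014 m and x of bottle_short_mid in the frame of bore_mouth between -0.006 and 0.006 m and y of bottle_short_mid in the frame of bore_mouth between -0.006 and 0.006 m and angle between the z axis of bottle_short_mid and the z axis of bore_mouth, either way round below 0.12 rad and linear speed of bottle_short below 0.02 m/s and distance of each of bottle_middle_mid, bottle_long_mid from where it was at the start of the episode below 0.03 m and angle between each of bottle_middle_mid, bottle_long_mid's own z axis and vertical below 0.1 rad) or (z of bottle_middle_mid in the frame of bore_mouth between -0.0345 and -0.0265 m and x of bottle_middle_mid in the frame of bore_mouth between -0.006 and 0.006 m and y of bottle_middle_mid in the frame of bore_mouth between -0.006 and 0.006 m and angle between the z axis of bottle_middle_mid and the z axis of bore_mouth, either way round below 0.12 rad and linear speed of bottle_middle below 0.02 m/s and distance of each of bottle_short_mid, bottle_long_mid from where it was at the start of the episode below 0.03 m and angle between each of bottle_short_mid, bottle_long_mid's own z axis and vertical below 0.1 rad) or (z of bottle_long_mid in the frame of bore_mouth between -0.047 and -0.039 m and x of bottle_long_mid in the frame of bore_mouth between -0.006 and 0.006 m and y of bottle_long_mid in the frame of bore_mouth between -0.006 and 0.006 m and angle between the z axis of bottle_long_mid and the z axis of bore_mouth, either way round below 0.12 rad and linear speed of bottle_long below 0.02 m/s and distance of each of bottle_short_mid, bottle_middle_mid from where it was at the start of the episode below 0.03 m and angle between each of bottle_short_mid, bottle_middle_mid's own z axis and vertical below 0.1 rad)) and horizontal distance between rod_foot and rod_stand below 0.012 m and height (world z) of rod_foot below 0.02 m and angle between rod_mid's own z axis and vertical below 0.2 rad and linear speed of rod below 0.02 m/s); the robot touches nothing.
It fails at once if something else on the bench (lid, beaker, reagent bottle, wipes, scoop, timer) is pushed more than 30 mm or tipped over (distance of any of rotor_lid, beaker, reagent, wipes, scoop, timer from where it was at the start of the episode above 0.03 m or angle between any of rotor_lid, beaker, reagent, wipes, scoop, timer's own z axis and vertical above 0.5 rad).
It fails at once if a bottle is tipped over (more than 60 degrees) (angle between any of bottle_short_mid, bottle_middle_mid, bottle_long_mid's own z axis and vertical above 1.05 rad).
It fails at once if a bottle is dropped down the bore (falls faster than 0.5 m/s in it) instead of being lowered ((x of bottle_short_mid in the frame of bore_mouth between -0.02 and 0.02 m and y of bottle_short_mid in the frame of bore_mouth between -0.02 and 0.02 m and z of bottle_short_mid in the frame of bore_mouth below 0.03 m and linear speed of bottle_short above 0.5 m/s) or (x of bottle_middle_mid in the frame of bore_mouth between -0.02 and 0.02 m and y of bottle_middle_mid in the frame of bore_mouth between -0.02 and 0.02 m and z of bottle_middle_mid in the frame of bore_mouth below 0.03 m and linear speed of bottle_middle above 0.5 m/s) or (x of bottle_long_mid in the frame of bore_mouth between -0.02 and 0.02 m and y of bottle_long_mid in the frame of bore_mouth between -0.02 and 0.02 m and z of bottle_long_mid in the frame of bore_mouth below 0.03 m and linear speed of bottle_long above 0.5 m/s)).
It fails at once if a bottle that is not the one for this depth is put down the bore ((horizontal distance between cushion_a and bore_mouth above 0.055 m and ((x of bottle_middle_mid in the frame of bore_mouth between -0.012 and 0.012 m and y of bottle_middle_mid in the frame of bore_mouth between -0.012 and 0.012 m and z of bottle_middle_mid in the frame of bore_mouth below 0.0345 m) or (x of bottle_long_mid in the frame of bore_mouth between -0.012 and 0.012 m and y of bottle_long_mid in the frame of bore_mouth between -0.012 and 0.012 m and z of bottle_long_mid in the frame of bore_mouth below 0.047 m))) or (horizontal distance between cushion_b and bore_mouth above 0.055 m and ((x of bottle_short_mid in the frame of bore_mouth between -0.012 and 0.012 m and y of bottle_short_mid in the frame of bore_mouth between -0.012 and 0.012 m and z of bottle_short_mid in the frame of bore_mouth below 0.022 m) or (x of bottle_long_mid in the frame of bore_mouth between -0.012 and 0.012 m and y of bottle_long_mid in the frame of bore_mouth between -0.012 and 0.012 m and z of bottle_long_mid in the frame of bore_mouth below 0.047 m))) or (horizontal distance between cushion_c and bore_mouth above 0.055 m and ((x of bottle_short_mid in the frame of bore_mouth between -0.012 and 0.012 m and y of bottle_short_mid in the frame of bore_mouth between -0.012 and 0.012 m and z of bottle_short_mid in the frame of bore_mouth below 0.022 m) or (x of bottle_middle_mid in the frame of bore_mouth between -0.012 and 0.012 m and y of bottle_middle_mid in the frame of bore_mouth between -0.012 and 0.012 m and z of bottle_middle_mid in the frame of bore_mouth below 0.0345 m)))).
It also fails if it takes over 67 s, if anything falls off the work surface, if the arm or the gripper's body presses on something with over 40 N, if the wrist force passes 120 N, or if a joint passes its speed limit or range.

## Robot

A 6-joint arm with a two-finger parallel gripper is mounted at the origin on the work surface. World frame = base frame: x ahead of the robot, y to its left, z up, the work surface at z = 0. Lengths are in m, angles in rad, forces in N, time in s.
With the tool pointing down it reaches from about 0.275 to 0.875 m from the base axis. Payload 12.5 kg.
Tool frame: the origin (TCP) lies on the centre line of the jaws, within the pads' length; the fingertips stand 8 mm ahead of it and the grasp point (between the pads) lies 11 mm behind it (arm.nose_length is the distance from the TCP to the fingertips, in m); z points along the fingers, x is the direction in which the jaws open and shut, and the axes are right-handed (so a half turn about z gives the same grasp; the last joint's range is limited). The gripper opens to 85 mm and grips with 20 to 120 N. Pads are 22 mm wide; open, the fingers measure 114 mm over their backs; the gripper's body (76 mm by 85 mm) begins 54 mm behind the grasp point. The pads swing forward as they close: fully open they stand 13 mm farther back than shut.
Start: joints at [-1.307, 0.351, 1.652, -0, 1.139, -0.085], TCP at [0.188, -0.517, 0.239] pointing down, gripper open.
Joint ranges: [-2.75, 2.75], [-0.79, 2.1], [0.01, 2.65], [-1.57, 4.71], [0.07, 3.14], [-2.87, 2.87]. Speed limits (rad/s): [2.22, 2.22, 2.79, 3.14, 3.14, 3.14].

## Interface

Orientations are given as a rotation vector (axis times angle).
In Python, from cell import get_obs, snapshot, camera_params, ticket, arm gives the robot as it stands. The module is installed in compiled form; this text tells all that it offers.
- The arm moves only by the tool step_arm, never from a script. Its argument "plan" is a list of rows, each a list of 7 numbers: the turn, a rotation vector about the tool's x, y, z in degrees, then the shift along the tool's x, y, z in cm, then the finger opening in cm, from 0 to 8.54. In form: [[wx, wy, wz, dx, dy, dz, grip], ...]. A call has 1 to 20 rows; each row shifts and turns the commanded pose from where the row before left it, along the tool's axes as they then stand; what a row does not reach is not made up. A row lasts 1/8 s, in which the tool goes at most 62.5 mm and 10.7 degrees, less where a joint would pass 70% of its speed; a pose out of reach is approached as far as the arm can. A call is refused whole if a number of a shift passes 6.25 or a number of a turn 10.7, either way. A call with a gripper value outside its range is refused whole. The fingers move at their own pace and stop on an object; "newtons" is the grip in N (left out, the last holds). Time passes only in rows, so rows that do not move let the fingers close. It gives the time, the measured TCP pose, the force and the opening at its end, in the units of the state.
- get_obs(): the state, without advancing time (a new reading comes with each control period).
- snapshot(name): name is "scene" or "top" or "wrist"; returns the picture (384x512x3 uint8, red, green, blue); there is no depth.
- camera_params(name): a dict with "intrinsics" (3x3 intrinsics, pixels), "origin" and "orientation" of the camera in the world. Camera axes: x right, y up, looking along -z (the intrinsics and any distortion apply to the point x, -y, -z); pixel columns grow to the right and rows downward; lengths in m; the calibration is good to about 2 mm. A picture is of the moment at which its call begins: read the wrist's pose just before it. camera_params takes no time and is no camera call; for the wrist camera it gives the pose at the moment of the call.
- ticket.job_done(): hands the job in, once; it reports no verdict.
The state is a dict: "t": time; "joints": joint angles; "dq": joint speeds; "joint_torque": joint torques, N m; "tool_pos": TCP position; "tool_rot": TCP orientation; "wrist_force": force on the tool from outside, world axes, zero at the start; "ft_torque": the same for the moment, N m; "width": opening from 0.0 (shut) to 1.0 (fully open).
Only numpy, scipy, OpenCV 4.12 (cv2) and the standard library are available. Lean on these libraries where they do the work, as an engineer would, in place of code of your own. Each camera call takes 0.05 s, during which the arm holds its last target.

## Working session

There is one attempt and no reset: what is moved stays moved. The work goes in short steps, Python scripts to look and compute and a tool call to move; the robot and the scene stay as the last step left them, time stands still between calls to the robot, and variables do not carry over. Pictures are saved under pics/ and viewed, and the job is handed in when it is done.

Besides the shell and the picture viewer there is one more tool, called after "Call:" in YAML: its name, and indented under it one key for each argument. step_arm: Moves the arm, as the interface text tells. Its arguments: {"type":"object","properties":{"plan":{"type":"array","items":{"type":"array","items":{"type":"number"}}},"newtons":{"type":"number"}},"required":["plan"]}

```bash
ls; mkdir -p pics
python3 - <<'E'
from cell import get_obs, snapshot, camera_params, ticket, arm
import cv2
o=get_obs();print(o)
print([a for a in dir(arm) if a[0]!='_'], arm.nose_length)
for n in ["scene","top","wrist"]:
    print(n,camera_params(n))
    im=snapshot(n);cv2.imwrite(f"pics/{n}0.png",im[:,:,::-1])
E
```

```text
pics
{'t': 0.0, 'joints': array([-1.30661449e+00,  3.51268360e-01,  1.65243014e+00, -3.74320136e-06,
        1.13909330e+00, -8.45810446e-02]), 'dq': array([ 0.00037195, -0.00024009,  0.00062017, -0.00090771,  0.00017233,
        0.00062723]), 'joint_torque': array([-1.93857006e-03, -5.06105769e+01, -2.91404986e+01, -1.74908259e-04,
        4.60606665e-03,  1.04813464e-05]), 'tool_pos': array([ 0.18790278, -0.51656273,  0.23873852]), 'tool_rot': array([-2.57254291e+00,  1.80189175e+00,  1.44905556e-03]), 'wrist_force': array([-0.29487655,  0.0943696 ,  0.27332368]), 'ft_torque': array([-0.03768026, -0.02958433, -0.0096359 ]), 'width': 1.0012492493226932}
['IKError', 'nose_length'] 0.008
scene {'intrinsics': array([[365.55612274,   0.        , 253.53578309],
       [  0.        , 365.55612274, 195.29881624],
       [  0.        ,   0.        ,   1.        ]]), 'origin': array([0.91755985, 0.36206934, 0.84597784]), 'orientation': array([0.25318502, 0.75444313, 2.38704324])}
top {'intrinsics': array([[378.34581802,   0.        , 255.25304573],
       [  0.        , 378.34581802, 188.67588407],
       [  0.        ,   0.        ,   1.        ]]), 'origin': array([ 0.52306552, -0.08444161,  1.09411546]), 'orientation': array([ 0.05179804, -0.02836936, -1.54346501])}
wrist {'intrinsics': array([[320.18410518,   0.        , 259.79364186],
       [  0.        , 320.18410518, 193.90309961],
       [  0.        ,   0.        ,   1.        ]]), 'origin': array([ 0.26285381, -0.48964969,  0.37309055]), 'orientation': array([-0.27446345,  0.19302618, -1.21122423])}
```

View pics/scene0.png

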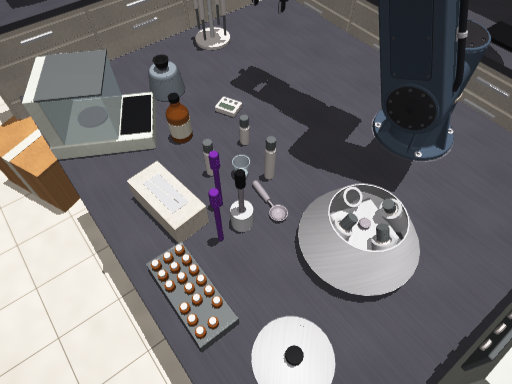

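View pics/top0.png

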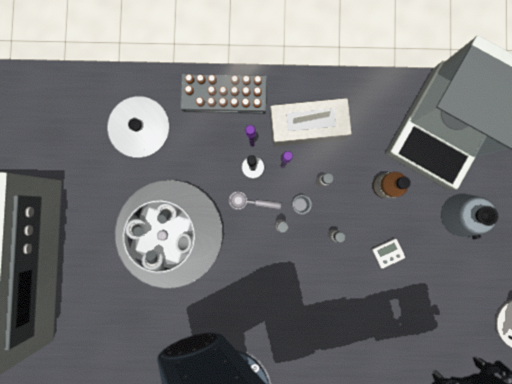

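View pics/wrist0.png

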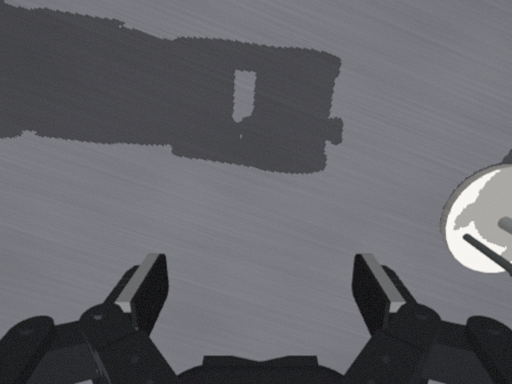

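Run:
```python
import cv2
t=cv2.imread("pics/top0.png");s=cv2.imread("pics/scene0.png")
cv2.imwrite("pics/t_rotor.png",cv2.resize(t[170:300,100:230],None,fx=4.5,fy=4.5,interpolation=cv2.INTER_CUBIC))
cv2.imwrite("pics/t_mid.png",cv2.resize(t[110:260,225:425],None,fx=4,fy=4,interpolation=cv2.INTER_CUBIC))
cv2.imwrite("pics/s_mid.png",cv2.resize(s[100:250,190:340],None,fx=4,fy=4,interpolation=cv2.INTER_CUBIC))
cv2.imwrite("pics/s_rot.png",cv2.resize(s[170:300,290:430],None,fx=4,fy=4,interpolation=cv2.INTER_CUBIC))
```

```text
(no output)
```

View pics/t_rotor.png

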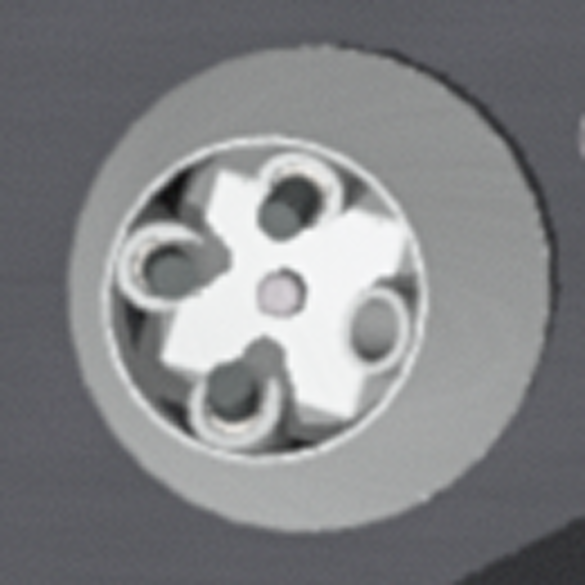

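View pics/t_mid.png

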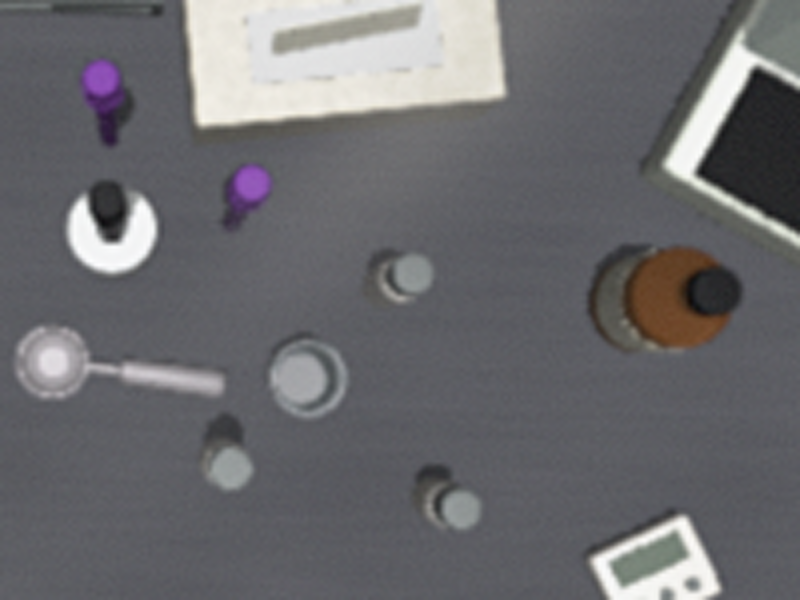

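View pics/s_mid.png

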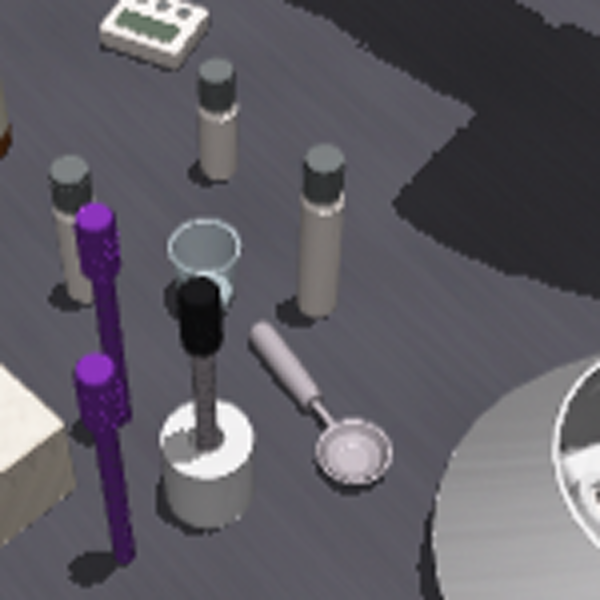

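View pics/s_rot.png

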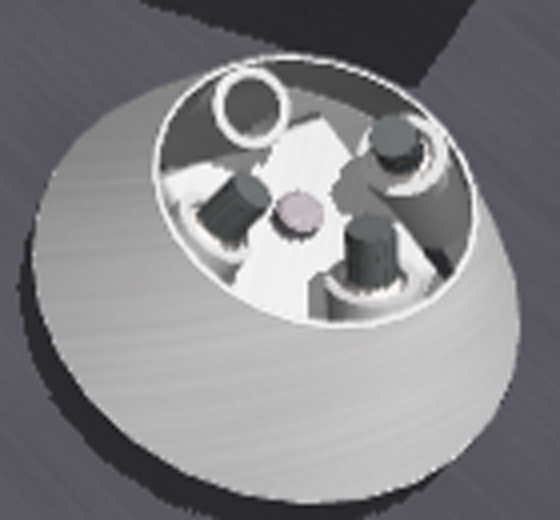

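```bash
cat > h.py <<'E'
import numpy as np, cv2
from scipy.spatial.transform import Rotation as R
from cell import get_obs, snapshot, camera_params, ticket, arm
def ray(cp,uv):
    d=np.linalg.inv(cp['intrinsics'])@np.array([uv[0],uv[1],1.]); d=d*[1,-1,-1]
    d=R.from_rotvec(cp['orientation']).apply(d); return np.array(cp['origin']),d/np.linalg.norm(d)
def onz(cp,uv,z):
    o,d=ray(cp,uv); return o+d*(z-o[2])/d[2]
def tri(pairs):
    A=np.zeros((3,3));b=np.zeros(3);rs=[ray(*p) for p in pairs]
    for o,d in rs:
        P=np.eye(3)-np.outer(d,d);A+=P;b+=P@o
    x=np.linalg.solve(A,b); return x,[round(1e3*np.linalg.norm(np.cross(x-o,d)),1) for o,d in rs]
def proj(cp,p):
    c=R.from_rotvec(cp['orientation']).inv().apply(np.array(p)-cp['origin'])*[1,-1,-1]
    u=cp['intrinsics']@c; return u[:2]/u[2]
def circ(P):
    A=np.c_[2*P,np.ones(len(P))];s=np.linalg.lstsq(A,(P**2).sum(1),rcond=None)[0]
    return s[:2],np.sqrt(s[2]+s[:2]@s[:2])
E
cat > m1.py <<'E'
from h import *
T=camera_params('top');S=camera_params('scene')
t=lambda x,y:(225+x/4-.375,110+y/4-.375); s=lambda x,y:(190+x/4-.375,100+y/4-.375)
# tops: (top crop), (scene crop)
for n,a,b in [('rodtop',(106,200),(201,288)),('purp1',(102,80),(96,370)),('purp2',(251,185),(97,219)),
  ('botA',(413,273),(71,169)),('botB',(231,468),(325,158)),('botC',(460,508),(217,71))]:
    print(n,[tuple(np.round(v,1)) for v in (t(*a),s(*b))],*[np.round(v,4) for v in [tri([(T,t(*a)),(S,s(*b))])[0]]],tri([(T,t(*a)),(S,s(*b))])[1])
print('stand top',onz(T,t(112,230),.066),onz(S,s(207,437),.066))
r=lambda x,y:(100+x/4.5-.39,170+y/4.5-.39); q=lambda x,y:(290+x/4-.375,170+y/4-.375)
print('bore',tri([(T,r(377,328)),(S,q(251,107))]))
print('nut',tri([(T,r(280,292)),(S,q(299,212))]))
# rotor rim circle z .143 and foot
for cp,f,pts in [(T,r,[(104,299),(130,215),(266,137),(390,210),(427,300),(390,400),(268,462),(150,400)]),(S,q,[(154,160),(200,80),(300,56),(400,95),(475,210),(440,290),(335,325),(220,275)])]:
    P=np.array([onz(cp,f(*p),.143)[:2] for p in pts]);print('rim',circ(P))
E
python3 m1.py
```

```text
rodtop [(np.float64(251.1), np.float64(159.6)), (np.float64(239.9), np.float64(171.6))] [ 0.6349 -0.0586  0.2156] [np.float64(0.8), np.float64(0.8)]
purp1 [(np.float64(250.1), np.float64(129.6)), (np.float64(213.6), np.float64(192.1))] [ 0.7081 -0.0543  0.2051] [np.float64(0.3), np.float64(0.3)]
purp2 [(np.float64(287.4), np.float64(155.9)), (np.float64(213.9), np.float64(154.4))] [ 0.6475 -0.1438  0.2051] [np.float64(0.7), np.float64(0.7)]
botA [(np.float64(327.9), np.float64(177.9)), (np.float64(207.4), np.float64(141.9))] [ 0.6039 -0.2533  0.1271] [np.float64(1.3), np.float64(1.3)]
botB [(np.float64(282.4), np.float64(226.6)), (np.float64(270.9), np.float64(139.1))] [ 0.4782 -0.139   0.1515] [np.float64(0.7), np.float64(0.7)]
botC [(np.float64(339.6), np.float64(236.6)), (np.float64(243.9), np.float64(117.4))] [ 0.454  -0.2912  0.1013] [np.float64(0.9), np.float64(0.9)]
stand top [ 0.63425653 -0.05954831  0.066     ] [ 0.6358586  -0.05792742  0.066     ]
bore (array([0.43012218, 0.1098133 , 0.1314979 ]), [np.float64(0.9), np.float64(0.9)])
nut (array([0.44713197, 0.17122919, 0.10885109]), [np.float64(0.7), np.float64(0.7)])
rim (array([0.44634437, 0.16990118]), np.float64(0.08888104198618035))
rim (array([0.44714086, 0.17153102]), np.float64(0.08827343229684288))
```

```bash
cat >> h.py <<'E'
def Rt(az,tilt=0):
    # tool x tangential; vertical tool with tool y along u(az), tilted so tool z leans towards u
    u=np.array([np.cos(az),np.sin(az),0]);d=np.array([0,0,-1.]);x=np.cross(u,d)
    z=np.cos(tilt)*d+np.sin(tilt)*u;y=np.cross(z,x);return R.from_matrix(np.c_[x,y,z])
def go(p,Rg,src=None):
    o=get_obs();p0,R0=(o['tool_pos'],R.from_rotvec(o['tool_rot'])) if src is None else src
    w=(R0.inv()*Rg).as_rotvec(degrees=True)
    print('t',o['t'],'turn',np.round(w,2),'|',round(np.linalg.norm(w),1),' shift cm in end frame',np.round(100*Rg.inv().apply(np.array(p)-p0),2),' in start frame',np.round(100*R0.inv().apply(np.array(p)-p0),2))
    return (np.array(p),Rg)
AZ=np.radians(-105.3)
E
python3 - <<'E'
from h import *
o=get_obs();R0=R.from_rotvec(o['tool_rot']);C=camera_params('wrist');Rc=R.from_rotvec(C['orientation'])
print('cam in tool', R0.inv().apply(C['origin']-o['tool_pos']), 'fwd',R0.inv().apply(Rc.apply([0,0,-1])),'right',R0.inv().apply(Rc.apply([1,0,0])))
s=go([.188,-.517,.36],Rt(AZ))
s=go([.40,.0,.36],Rt(AZ),s)
E
```

```text
cam in tool [ 0.0001369  -0.07963188 -0.13426313] fwd [3.80352515e-04 3.10084314e-01 9.50708985e-01] right [ 9.99999917e-01  2.09442614e-05 -4.06903665e-04]
t 0.15 turn [-3.000e-02  4.000e-02 -5.471e+01] | 54.7  shift cm in end frame [ 1.000e-02  3.000e-02 -1.211e+01]  in start frame [ 2.000e-02  1.000e-02 -1.211e+01]
t 0.15 turn [0. 0. 0.] | 0.0  shift cm in end frame [  6.81 -55.46   0.  ]  in start frame [  6.81 -55.46   0.  ]
```

Call:
step_arm:
  plan:
    - [0, 0, -9.12, 0, 0, -2.02, 8.5]
    - [0, 0, -9.12, 0, 0, -2.02, 8.5]
    - [0, 0, -9.12, 0, 0, -2.02, 8.5]
    - [0, 0, -9.12, 0, 0, -2.02, 8.5]
    - [0, 0, -9.12, 0, 0, -2.02, 8.5]
    - [0, 0, -9.12, 0, 0, -2.02, 5.5]
    - [0, 0, 0, 0.57, -5.88, 0, 5.5]
    - [0, 0, 0, 0.57, -5.88, 0, 5.5]
    - [0, 0, 0, 0.57, -5.88, 0, 5.5]
    - [0, 0, 0, 0.57, -5.88, 0, 5.5]
    - [0, 0, 0, 0.57, -5.88, 0, 5.5]
    - [0, 0, 0, 0.57, -5.88, 0, 5.5]
    - [0, 0, 0, 0.57, -5.88, 0, 5.5]
    - [0, 0, 0, 0.57, -5.88, 0, 5.5]
    - [0, 0, 0, 0.57, -5.88, 0, 5.5]
    - [0, 0, 0, 0.57, -5.88, 0, 5.5]
    - [0, 0, 0, 0.57, -5.88, 0, 5.5]
    - [0, 0, 0, 0.57, -5.88, 0, 5.5]
    - [0, 0, 0, 0, 0, 0, 5.5]
    - [0, 0, 0, 0, 0, 0, 5.5]

```text
t: 2.65
tool_pos: [0.4398, 0.1454, 0.3602]
tool_rot: [3.113, -0.417, -0.001]
wrist_force: [-1.1, -0.7, -0.1]
width: 0.645
```

```bash
cat > shot.py <<'E'
import sys,pickle
from h import *
n,cam=sys.argv[1],sys.argv[2]
o=get_obs();cp=camera_params(cam);im=snapshot(cam)[:,:,::-1]
cv2.imwrite(f"pics/{n}.png",im);pickle.dump((cp,o),open(f"pics/{n}.pkl","wb"))
print(o['t'],np.round(o['tool_pos'],4),np.round(R.from_rotvec(o['tool_rot']).as_matrix()[:,[0,2]].T,3).tolist(),np.round(o['wrist_force'],2),o['width'],np.round(o['joints'],2))
E
python3 shot.py w1 wrist
```

```text
2.65 [0.4398 0.1454 0.3602] [[0.965, -0.263, -0.001], [-0.001, -0.0, -1.0]] [-1.05 -0.68 -0.11] 0.6445721795320126 [ 0.22  0.08  1.69 -0.    1.37  0.49]
```

View pics/w1.png

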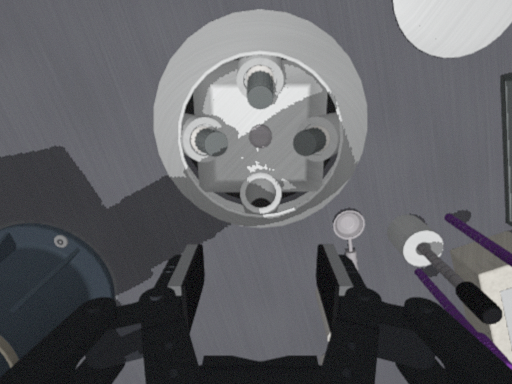

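Run:
```python
import cv2
t=cv2.imread("pics/w1.png")
cv2.imwrite("pics/w1b.png",cv2.resize(t[40:230,150:370],None,fx=3.5,fy=3.5,interpolation=cv2.INTER_CUBIC))
```

```text
(no output)
```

View pics/w1b.png

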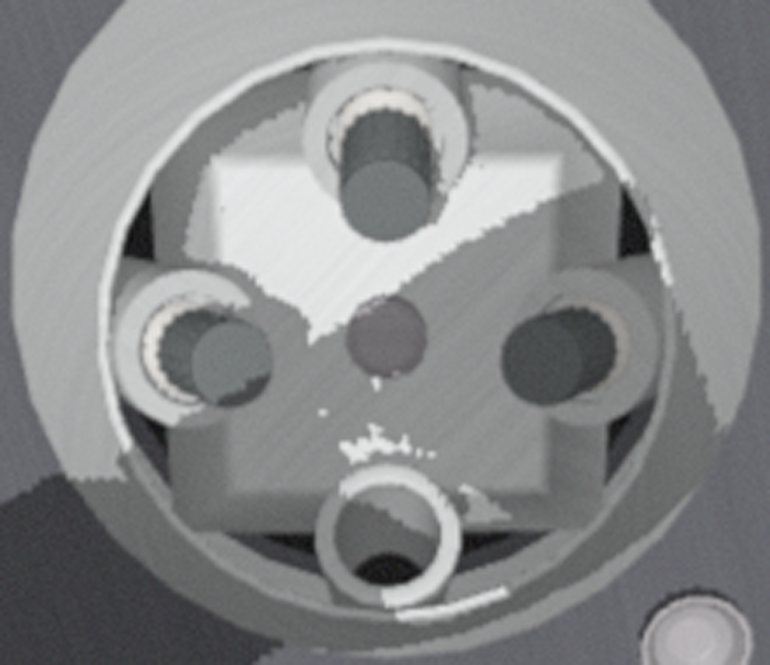

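Run:
```python
from h import *
import pickle
W,_=pickle.load(open('pics/w1.pkl','rb'));T=camera_params('top');S=camera_params('scene')
w=lambda x,y:(150+x/3.5-.36,40+y/3.5-.36)
r=lambda x,y:(100+x/4.5-.39,170+y/4.5-.39); q=lambda x,y:(290+x/4-.375,170+y/4-.375)
bw=w(388,535);nw=w(387,335)
B,e=tri([(W,bw),(T,r(377,328)),(S,q(251,107))]);print('bore3',B,e)
print('on z .135',onz(W,bw,.135),onz(T,r(377,328),.135),onz(S,q(251,107),.135))
N=[onz(W,nw,.114),onz(T,r(280,292),.114),onz(S,q(299,212),.114)];print('nut',N)
pts=[(104,290),(160,165),(260,75),(385,42),(500,68),(620,165),(668,280),(125,450)]
c=circ(np.array([onz(W,w(*p),.143)[:2] for p in pts]));print('rim W',c)
capz=.1350+.034*np.cos(np.pi/6)
L,Rr,F=[onz(W,w(*p),capz) for p in [(232,362),(541,360),(386,200)]]
print('caps',L,Rr,F,'mid',(L+Rr)/2); d=Rr-L; print('az from side caps',np.degrees(np.arctan2(d[1],d[0]))-90, np.linalg.norm(d), 'expect',2*(.062-.017))
n=(L+Rr)/2; 
for p in (N[0],n): v=onz(W,bw,.135)-p; print('az',np.degrees(np.arctan2(v[1],v[0])),np.linalg.norm(v[:2]))
```

```text
bore3 [0.43051261 0.10968372 0.13213895] [np.float64(0.5), np.float64(0.7), np.float64(1.1)]
on z .135 [0.43109262 0.1102364  0.135     ] [0.43107948 0.10843092 0.135     ] [0.43178392 0.11162177 0.135     ]
nut [array([0.44760167, 0.17211557, 0.114     ]), array([0.44802805, 0.16931952, 0.114     ]), array([0.44982188, 0.17304493, 0.114     ])]
rim W (array([0.44711704, 0.16976727]), np.float64(0.08931480478491396))
caps [0.40328266 0.18311669 0.16444486] [0.4912052  0.15975331 0.16444486] [0.45905998 0.21523873 0.16444486] mid [0.44724393 0.171435   0.16444486]
az from side caps -104.8811382225424 0.09097373006242608 expect 0.09
az -104.93827889998224 0.06404358193595235
az -104.78419693910917 0.06329402706516526
```

```bash
sed -i 's/-105.3/-105.0/' h.py
cat >> h.py <<'E'
BORE=np.array([.4311,.1106,.135]);ROD=np.array([.635,-.0585,.195])
u=np.array([np.cos(AZ),np.sin(AZ),0]);BZ=-.5*u+np.array([0,0,np.cos(np.pi/6)])
E
python3 - <<'E'
from h import *
go([.635,-.0585,.28],Rt(AZ))
E
```

```text
t 2.7 turn [ 0.02  0.01 -0.33] | 0.3  shift cm in end frame [24.12 14.6   8.04]  in start frame [24.2  14.46  8.04]
```

Call:
step_arm:
  plan:
    - [0, 0, -0.3, 4.02, 2.43, 1.34, 5.5]
    - [0, 0, 0, 4.02, 2.43, 1.34, 5.5]
    - [0, 0, 0, 4.02, 2.43, 1.34, 5.5]
    - [0, 0, 0, 4.02, 2.43, 1.34, 5.5]
    - [0, 0, 0, 4.02, 2.43, 1.34, 5.5]
    - [0, 0, 0, 4.02, 2.43, 1.34, 5.5]
    - [0, 0, 0, 0, 0, 0, 5.5]
    - [0, 0, 0, 0, 0, 0, 5.5]

```text
t: 3.7
tool_pos: [0.6345, -0.0585, 0.2805]
tool_rot: [-3.114, 0.412, 0.0]
wrist_force: [-0.1, 0.6, 1.1]
width: 0.65
```

```bash
python3 shot.py w2 wrist
python3 - <<'E'
from h import *
import pickle
W,_=pickle.load(open('pics/w2.pkl','rb'))
print(proj(W,[.635,-.0585,.216]),proj(W,[.635,-.0585,.166]))
go([.635,-.0585,.182],Rt(AZ))
E
```

```text
3.7 [ 0.6345 -0.0585  0.2805] [[0.966, -0.26, -0.0], [-0.0, 0.0, -1.0]] [-0.05  0.62  1.07] 0.6495397724898767 [-0.16  0.48  1.36  0.    1.31  0.1 ]
[260.06523303 214.56790949] [260.05741637 191.80387333]
t 3.75 turn [-0.01 -0.03 -0.03] | 0.0  shift cm in end frame [0.06 0.05 9.88]  in start frame [0.05 0.05 9.88]
```

View pics/w2.png

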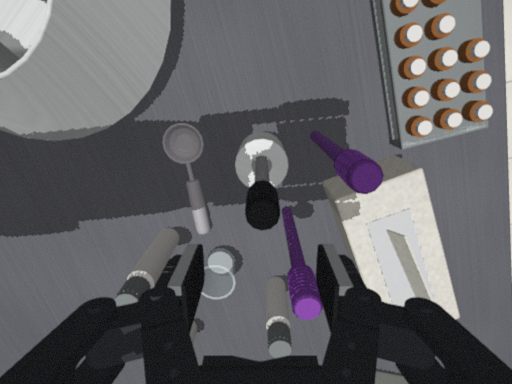

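Run:
```python
from h import *
t=cv2.imread("pics/w2.png")
cv2.imwrite("pics/w2b.png",cv2.resize(t[120:240,200:330],None,fx=5,fy=5,interpolation=cv2.INTER_CUBIC))
g=t[180:235,235:290].max(2)<35
ys,xs=np.nonzero(g);print(xs.min()+235,xs.max()+235,ys.min()+180,ys.max()+180)
for y in range(190,230,4):
    x=np.nonzero(g[y-180])[0]; print(y,x.min()+235 if len(x) else None,x.max()+235 if len(x) else None)
```

```text
246 279 181 228
190 249 275
194 248 276
198 247 277
202 247 277
206 246 278
210 246 278
214 246 279
218 247 277
222 249 276
226 253 271
```

View pics/w2b.png

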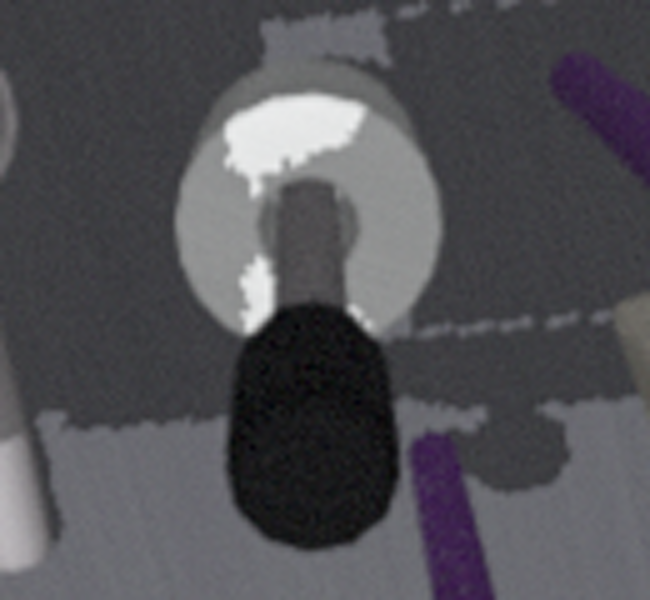

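Call:
step_arm:
  plan:
    - [0, 0, 0, 0.2, -0.05, 4.0, 5.5]
    - [0, 0, 0, 0, 0, 4.0, 5.5]
    - [0, 0, 0, 0, 0, 1.85, 5.5]
    - [0, 0, 0, 0, 0, 0, 5.5]
    - [0, 0, 0, 0, 0, 0, 1.5]
    - [0, 0, 0, 0, 0, 0, 1.5]
    - [0, 0, 0, 0, 0, 0, 1.5]
    - [0, 0, 0, 0, 0, 0, 1.5]
    - [0, 0, 0, 0, 0, 0, 1.5]
  newtons: 70

```text
t: 4.88
tool_pos: [0.6377, -0.0578, 0.1835]
tool_rot: [-3.115, 0.41, -0.003]
wrist_force: [-2.2, 1.6, 6.9]
width: 0.265
```

```bash
python3 shot.py w3 wrist; python3 shot.py s3 scene
```

```text
4.875 [ 0.6377 -0.0578  0.1835] [[0.966, -0.259, 0.002], [0.002, -0.0, -1.0]] [-2.2   1.64  6.86] 0.2648157430632957 [-0.16  0.57  1.46  0.    1.11  0.1 ]
4.925 [ 0.6377 -0.0578  0.1835] [[0.966, -0.259, 0.002], [0.002, -0.0, -1.0]] [-2.32 -0.    6.28] 0.2636434689123052 [-0.16  0.57  1.46  0.    1.11  0.1 ]
```

View pics/w3.png

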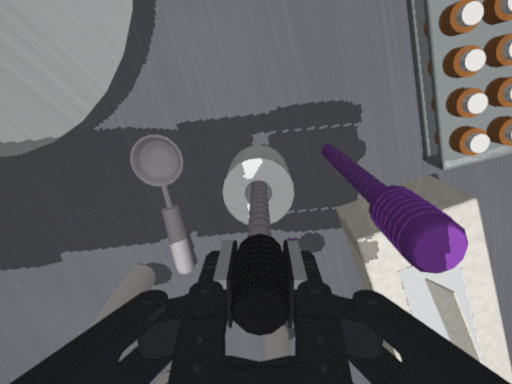

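Call:
step_arm:
  plan:
    - [0, 0, 0, 0, 0, -2.0, 1.5]
    - [0, 0, 0, 0, 0, -4.9, 1.5]
    - [0, 0, 0, 0, 0, -4.9, 1.5]
    - [0, 0, 0, 0, 0, -4.9, 1.5]
    - [0, 0, 0, 0, 0, -4.9, 1.5]
    - [0, 0, 0, 0, 0, 0, 1.5]
    - [0, 0, 0, 0, 0, 0, 1.5]

```text
t: 5.85
tool_pos: [0.6369, -0.0577, 0.3969]
tool_rot: [-3.115, 0.41, 0.002]
wrist_force: [-0.0, -0.4, -3.3]
width: 0.263
```

```bash
python3 shot.py s4 scene
python3 - <<'E'
from h import *
p=BORE+.2275*BZ;print(p)
s=go([p[0],p[1],.40],Rt(AZ))
s=go(p,Rt(AZ,np.pi/6),s)
E
```

```text
5.85 [ 0.6369 -0.0577  0.3969] [[0.966, -0.259, -0.001], [-0.001, 0.0, -1.0]] [-0.01 -0.38 -3.26] 0.26285608827473916 [-0.16  0.43  1.16 -0.    1.55  0.1 ]
[0.46054067 0.22047406 0.33202078]
t 5.9 turn [0.01 0.13 0.  ] | 0.1  shift cm in end frame [-24.23 -22.31  -0.38]  in start frame [-24.23 -22.31  -0.33]
t 5.9 turn [-30.   0.   0.] | 30.0  shift cm in end frame [-0.   -3.4   5.89]  in start frame [0.  0.  6.8]
```

View pics/s4.png

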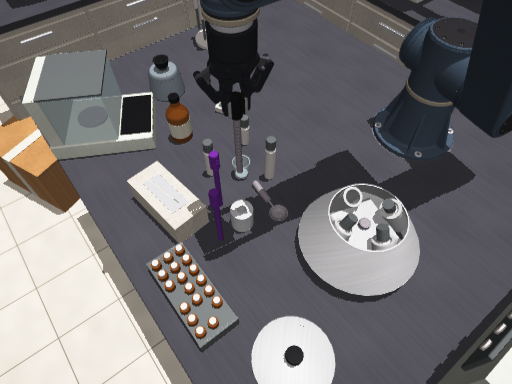

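Call:
step_arm:
  plan:
    - [0, 0, 0, -3.46, -3.19, -0.05, 1.5]
    - [0, 0, 0, -3.46, -3.19, -0.05, 1.5]
    - [0, 0, 0, -3.46, -3.19, -0.05, 1.5]
    - [0, 0, 0, -3.46, -3.19, -0.05, 1.5]
    - [0, 0, 0, -3.46, -3.19, -0.05, 1.5]
    - [0, 0, 0, -3.46, -3.19, -0.05, 1.5]
    - [0, 0, 0, -3.46, -3.19, -0.05, 1.5]
    - [-10, 0, 0, 0, 0, 0, 1.5]
    - [-10, 0, 0, 0, 0, 0, 1.5]
    - [-10, 0, 0, 0, 0, 0, 1.5]
    - [0, 0, 0, 0, 0, 0, 1.5]
    - [0, 0, 0, 0, 0, 0, 1.5]

```text
t: 7.4
tool_pos: [0.461, 0.2205, 0.4006]
tool_rot: [2.601, -0.342, -0.092]
wrist_force: [0.4, -0.3, -1.9]
width: 0.263
```

```bash
python3 shot.py s5 scene;python3 shot.py w5 wrist
python3 - <<'E'
from h import *
go(BORE+.2275*BZ,Rt(AZ,np.pi/6))
E
```

```text
7.4 [0.461  0.2205 0.4006] [[0.966, -0.259, -0.001], [-0.129, -0.481, -0.867]] [ 0.39 -0.34 -1.87] 0.2633127462142477 [ 0.53  0.36  1.33 -0.37  1.82  0.77]
7.45 [0.4611 0.2202 0.4012] [[0.966, -0.259, 0.0], [-0.129, -0.481, -0.867]] [-0.05 -0.68 -1.32] 0.2647371139010745 [ 0.53  0.36  1.33 -0.37  1.82  0.77]
t 7.5 turn [-0.15 -0.01 -0.05] | 0.2  shift cm in end frame [-0.06 -3.5   6.01]  in start frame [-0.07 -3.48  6.02]
```

View pics/s5.png

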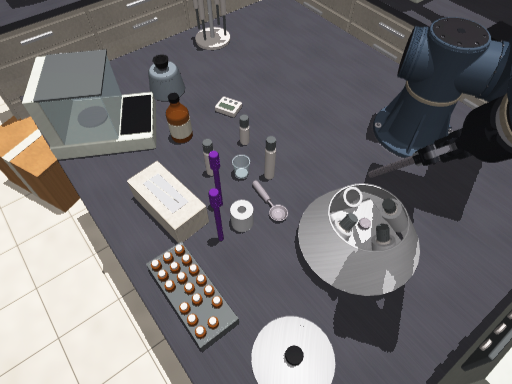

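View pics/w5.png

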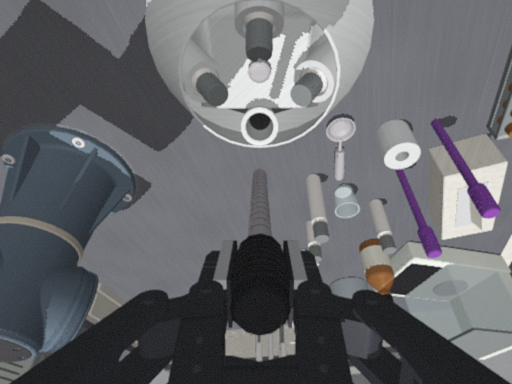

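Call:
step_arm:
  plan:
    - [0, 0, 0, -0.06, -1.75, 1.5, 1.5]
    - [0, 0, 0, 0, -1.73, 1.5, 1.5]
    - [0, 0, 0, 0, 0, 3.0, 1.5]
    - [0, 0, 0, 0, 0, 0, 1.5]
    - [0, 0, 0, 0, 0, 0, 1.5]

```text
t: 8.12
tool_pos: [0.4608, 0.2214, 0.3321]
tool_rot: [2.599, -0.342, -0.091]
wrist_force: [0.3, 0.5, -3.1]
width: 0.262
```

```bash
python3 shot.py w6 wrist
python3 - <<'E'
from h import *
go(BORE+.2275*BZ,Rt(AZ,np.pi/6))
import pickle
W,o=pickle.load(open('pics/w6.pkl','rb'));im=cv2.imread('pics/w6.png')
print(proj(W,BORE))
cv2.imwrite('pics/w6b.png',cv2.resize(im[60:260,160:360],None,fx=3,fy=3,interpolation=cv2.INTER_CUBIC))
E
```

```text
8.125 [0.4608 0.2214 0.3321] [[0.966, -0.259, 0.0], [-0.129, -0.483, -0.866]] [ 0.3   0.47 -3.06] 0.26241394486883557 [ 0.53  0.4   1.44 -0.36  1.69  0.82]
t 8.175 turn [-0.06 -0.05 -0.02] | 0.1  shift cm in end frame [-0.01  0.07  0.08]  in start frame [-0.01  0.07  0.08]
[259.50063872 162.79514847]
```

View pics/w6b.png

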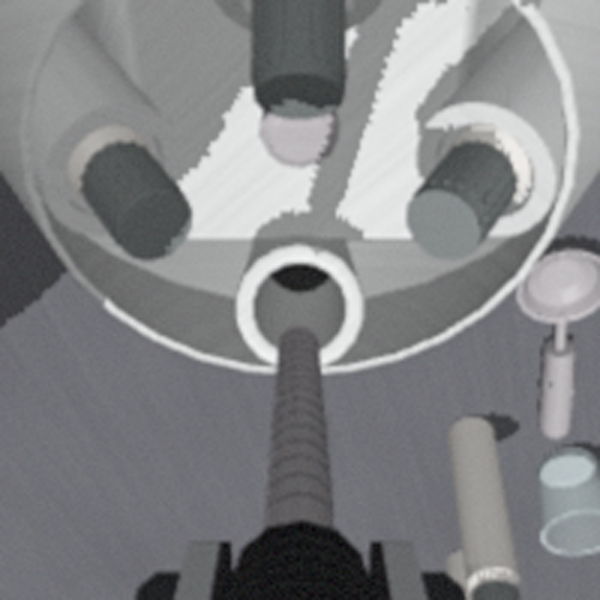

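Call:
step_arm:
  plan:
    - [0, 0, 0, 0, 0.05, 2.5, 1.5]
    - [0, 0, 0, 0, 0, 2.5, 1.5]
    - [0, 0, 0, 0, 0, 2.0, 1.5]
    - [0, 0, 0, 0, 0, 2.0, 1.5]
    - [0, 0, 0, 0, 0, 1.4, 1.5]
    - [0, 0, 0, 0, 0, 0.5, 1.5]
    - [0, 0, 0, 0, 0, 0, 1.5]

```text
t: 9.05
tool_pos: [0.4465, 0.168, 0.2379]
tool_rot: [2.599, -0.342, -0.091]
wrist_force: [0.2, -0.2, -1.7]
width: 0.26
```

```bash
cat > st.py <<'E'
from h import *
o=get_obs();Rg=Rt(AZ,np.pi/6);p=Rg.inv().apply(o['tool_pos']-BORE)*1e3
print(o['t'],'TCP in bore axes(tool x,y,z) mm',np.round(p,1),'foot h',round(-p[2]-177.5,1),'F in tool',np.round(Rg.inv().apply(o['wrist_force']),1),'w',round(o['width']*85.4,1))
E
python3 st.py
```

```text
9.05 TCP in bore axes(tool x,y,z) mm [ 1.000e-01 -0.000e+00 -1.189e+02] foot h -58.6 F in tool [ 0.2 -0.7  1.6] w 22.2
```

Creep to and past 70 mm.

Call:
step_arm:
  plan:
    - [0, 0, 0, 0, 0, 0.4, 1.5]
    - [0, 0, 0, 0, 0, 0.3, 1.5]
    - [0, 0, 0, 0, 0, 0.2, 1.5]
    - [0, 0, 0, 0, 0, 0.2, 1.5]
    - [0, 0, 0, 0, 0, 0.1, 1.5]
    - [0, 0, 0, 0, 0, 0.1, 1.5]
    - [0, 0, 0, 0, 0, 0.1, 1.5]
    - [0, 0, 0, 0, 0, 0, 1.5]

```text
t: 10.05
tool_pos: [0.4445, 0.161, 0.2254]
tool_rot: [2.599, -0.342, -0.092]
wrist_force: [0.2, 0.1, -2.0]
width: 0.263
```

```bash
python3 st.py
```

```text
10.05 TCP in bore axes(tool x,y,z) mm [-1.000e-01  0.000e+00 -1.044e+02] foot h -73.1 F in tool [ 0.1 -1.1  1.6] w 22.5
```

Call:
step_arm:
  plan:
    - [0, 0, 0, 0, 0, 0.2, 1.5]
    - [0, 0, 0, 0, 0, 0.2, 1.5]
    - [0, 0, 0, 0, 0, 0, 1.5]

```text
t: 10.42
tool_pos: [0.4439, 0.1591, 0.2218]
tool_rot: [2.598, -0.342, -0.092]
wrist_force: [-0.4, 0.3, -1.7]
width: 0.264
```

```bash
python3 st.py
```

```text
10.425 TCP in bore axes(tool x,y,z) mm [  -0.2    0.  -100.3] foot h -77.2 F in tool [-0.5 -1.   1.4] w 22.5
```

Call:
step_arm:
  plan:
    - [0, 0, 0, 0, 0, 0.5, 1.5]
    - [0, 0, 0, 0, 0, 0.4, 1.5]
    - [0, 0, 0, 0, 0, 0.3, 1.5]
    - [0, 0, 0, 0, 0, 0.2, 1.5]
    - [0, 0, 0, 0, 0, 0.1, 1.5]
    - [0, 0, 0, 0, 0, 0.1, 1.5]
    - [0, 0, 0, 0, 0, 0.1, 1.5]
    - [0, 0, 0, 0, 0, 0, 1.5]

```text
t: 11.42
tool_pos: [0.4418, 0.1509, 0.2072]
tool_rot: [2.599, -0.342, -0.092]
wrist_force: [-0.4, -0.0, -1.5]
width: 0.266
```

```bash
python3 st.py
```

```text
11.425 TCP in bore axes(tool x,y,z) mm [ -0.1  -0.  -83.4] foot h -94.1 F in tool [-0.4 -0.6  1.3] w 22.7
```

Call:
step_arm:
  plan:
    - [0, 0, 0, 0, 0, 0.1, 1.5]
    - [0, 0, 0, 0, 0, 0.1, 1.5]
    - [0, 0, 0, 0, 0, 0.1, 1.5]
    - [0, 0, 0, 0, 0, 0, 1.5]

```text
t: 11.92
tool_pos: [0.4414, 0.1494, 0.2046]
tool_rot: [2.598, -0.342, -0.092]
wrist_force: [0.9, -0.3, -2.5]
width: 0.263
```

```bash
python3 st.py
```

```text
11.925 TCP in bore axes(tool x,y,z) mm [ -0.1   0.  -80.4] foot h -97.1 F in tool [ 1.  -1.2  2.1] w 22.4
```

Call:
step_arm:
  plan:
    - [0, 0, 0, 0, 0, 0.1, 1.5]
    - [0, 0, 0, 0, 0, 0.1, 1.5]
    - [0, 0, 0, 0, 0, 0.1, 1.5]
    - [0, 0, 0, 0, 0, 0, 1.5]

```text
t: 12.42
tool_pos: [0.441, 0.148, 0.202]
tool_rot: [2.598, -0.342, -0.092]
wrist_force: [0.1, -0.4, -2.0]
width: 0.265
```

```bash
python3 st.py
```

```text
12.425 TCP in bore axes(tool x,y,z) mm [ -0.2   0.  -77.4] foot h -100.1 F in tool [ 0.2 -0.6  1.9] w 22.6
```

Call:
step_arm:
  plan:
    - [0, 0, 0, 0, 0, 0.4, 1.5]
    - [0, 0, 0, 0, 0, 0.4, 1.5]
    - [0, 0, 0, 0, 0, 0.4, 1.5]
    - [0, 0, 0, 0, 0, 0.2, 1.5]
    - [0, 0, 0, 0, 0, 0.1, 1.5]
    - [0, 0, 0, 0, 0, 0.1, 1.5]
    - [0, 0, 0, 0, 0, 0.1, 1.5]
    - [0, 0, 0, 0, 0, 0, 1.5]

```text
t: 13.42
tool_pos: [0.4388, 0.1398, 0.1873]
tool_rot: [2.599, -0.342, -0.092]
wrist_force: [-0.9, -0.5, -1.6]
width: 0.262
```

```bash
python3 st.py
```

```text
13.425 TCP in bore axes(tool x,y,z) mm [ -0.1  -0.  -60.4] foot h -117.1 F in tool [-0.8 -0.1  1.7] w 22.3
```

Call:
step_arm:
  plan:
    - [0, 0, 0, 0, 0, 0.1, 1.5]
    - [0, 0, 0, 0, 0, 0.1, 1.5]
    - [0, 0, 0, 0, 0, 0.05, 1.5]
    - [0, 0, 0, 0, 0, 0.05, 1.5]
    - [0, 0, 0, 0, 0, 0, 1.5]

```text
t: 14.05
tool_pos: [0.4385, 0.1385, 0.1849]
tool_rot: [2.599, -0.342, -0.091]
wrist_force: [-0.0, 1.0, 0.1]
width: 0.26
```

```bash
python3 st.py
```

```text
14.05 TCP in bore axes(tool x,y,z) mm [ -0.1  -0.  -57.6] foot h -119.9 F in tool [-0.3 -0.8 -0.6] w 22.2
```

Call:
step_arm:
  plan:
    - [0, 0, 0, 0, 0, 0.05, 1.5]
    - [0, 0, 0, 0, 0, 0.05, 1.5]
    - [0, 0, 0, 0, 0, 0, 1.5]
    - [0, 0, 0, 0, 0, 0, 1.5]
    - [0, 0, 0, 0, 0, 0, 1.5]

```text
t: 14.68
tool_pos: [0.4388, 0.1384, 0.1847]
tool_rot: [2.6, -0.343, -0.09]
wrist_force: [-0.5, 6.5, 8.8]
width: 0.267
```

```bash
python3 st.py
```

```text
14.675 TCP in bore axes(tool x,y,z) mm [  0.2  -0.1 -57.5] foot h -120.0 F in tool [ -2.2  -0.9 -10.7] w 22.8
```

Call:
step_arm:
  plan:
    - [0, 0, 0, 0, 0, -0.6, 1.5]
    - [0, 0, 0, 0, 0, -2.5, 1.5]
    - [0, 0, 0, 0, 0, -3.7, 1.5]
    - [0, 0, 0, 0, 0, -3.7, 1.5]
    - [0, 0, 0, 0, 0, -3.7, 1.5]
    - [0, 0, 0, 0, 0, -3.7, 1.5]
    - [0, 0, 0, 0, 1.8, -2.5, 1.5]
    - [0, 0, 0, 0, 1.8, -2.5, 1.5]
    - [10, 0, 0, 0, 0, 0, 1.5]
    - [10, 0, 0, 0, 0, 0, 1.5]
    - [10, 0, 0, 0, 0, 0, 1.5]
    - [0, 0, 0, 0, 0, 0, 1.5]

```text
t: 16.18
tool_pos: [0.4595, 0.2169, 0.4009]
tool_rot: [-3.114, 0.413, -0.001]
wrist_force: [-1.1, -0.7, -2.7]
width: 0.266
```

Run:
```python
from h import *
s=go([.6372,-.0578,.39],Rt(AZ))
```

```text
t 16.175 turn [-0.01 -0.04 -0.13] | 0.1  shift cm in end frame [24.27 21.94  1.09]  in start frame [24.32 21.88  1.1 ]
```

Call:
step_arm:
  plan:
    - [0, 0, -0.1, 3.47, 3.13, 0.15, 1.5]
    - [0, 0, 0, 3.47, 3.13, 0.15, 1.5]
    - [0, 0, 0, 3.47, 3.13, 0.15, 1.5]
    - [0, 0, 0, 3.47, 3.13, 0.15, 1.5]
    - [0, 0, 0, 3.47, 3.13, 0.15, 1.5]
    - [0, 0, 0, 3.47, 3.13, 0.15, 1.5]
    - [0, 0, 0, 3.47, 3.13, 0.15, 1.5]
    - [0, 0, 0, 0, 0, 4.5, 1.5]
    - [0, 0, 0, 0, 0, 4.5, 1.5]
    - [0, 0, 0, 0, 0, 3.0, 1.5]
    - [0, 0, 0, 0, 0, 0, 1.5]
    - [0, 0, 0, 0, 0, 0, 1.5]

```text
t: 17.68
tool_pos: [0.6388, -0.0556, 0.2709]
tool_rot: [3.114, -0.406, 0.001]
wrist_force: [0.4, -0.5, -1.8]
width: 0.268
```

```bash
python3 shot.py w7 wrist; python3 shot.py t7 top
python3 - <<'E'
from h import *
import pickle
go([.6372,-.0578,.1855],Rt(AZ))
im=cv2.imread('pics/w7.png');W,o=pickle.load(open('pics/w7.pkl','rb'))
cv2.imwrite('pics/w7b.png',cv2.resize(im[100:260,180:340],None,fx=4,fy=4,interpolation=cv2.INTER_CUBIC))
print(proj(W,[.6365,-.0578,.066]),proj(W,o['tool_pos']-[0,0,.1775]))
E
```

```text
17.675 [ 0.6388 -0.0556  0.2709] [[0.967, -0.256, 0.001], [0.0, -0.001, -1.0]] [ 0.37 -0.53 -1.83] 0.26846374109009 [-0.16  0.49  1.36 -0.    1.29  0.1 ]
17.725 [ 0.6389 -0.0557  0.2713] [[0.967, -0.257, 0.002], [0.001, -0.001, -1.0]] [ 0.67 -0.41 -0.82] 0.2632365742968897 [-0.16  0.49  1.36 -0.    1.29  0.1 ]
t 17.775 turn [ 0.02 -0.11  0.13] | 0.2  shift cm in end frame [-0.11  0.24  8.58]  in start frame [-0.12  0.24  8.58]
[257.97228682 168.81191755] [259.47148883 172.60134096]
```

View pics/w7b.png

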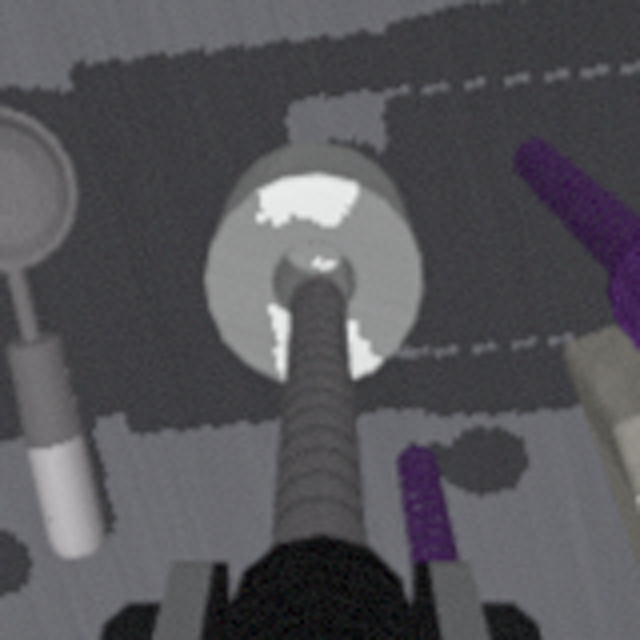

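Call:
step_arm:
  plan:
    - [0, 0, 0, -0.17, 0.27, 1.5, 1.5]
    - [0, 0, 0, 0, 0, 2.0, 1.5]
    - [0, 0, 0, 0, 0, 0, 1.5]

```text
t: 18.15
tool_pos: [0.6349, -0.0581, 0.233]
tool_rot: [3.115, -0.407, -0.005]
wrist_force: [-0.3, 0.1, -2.2]
width: 0.266
```

```bash
python3 shot.py w8 wrist
python3 - <<'E'
from h import *
go([.6365,-.058,.1855],Rt(AZ))
im=cv2.imread('pics/w8.png')
cv2.imwrite('pics/w8b.png',cv2.resize(im[100:260,180:340],None,fx=4,fy=4,interpolation=cv2.INTER_CUBIC))
E
```

```text
18.15 [ 0.6349 -0.0581  0.233 ] [[0.966, -0.257, -0.003], [-0.003, 0.0, -1.0]] [-0.29  0.08 -2.16] 0.2663751804471286 [-0.16  0.52  1.41 -0.    1.21  0.1 ]
t 18.2 turn [0.01 0.07 0.1 ] | 0.1  shift cm in end frame [ 0.09 -0.03  4.88]  in start frame [ 0.1  -0.04  4.88]
```

View pics/w8b.png

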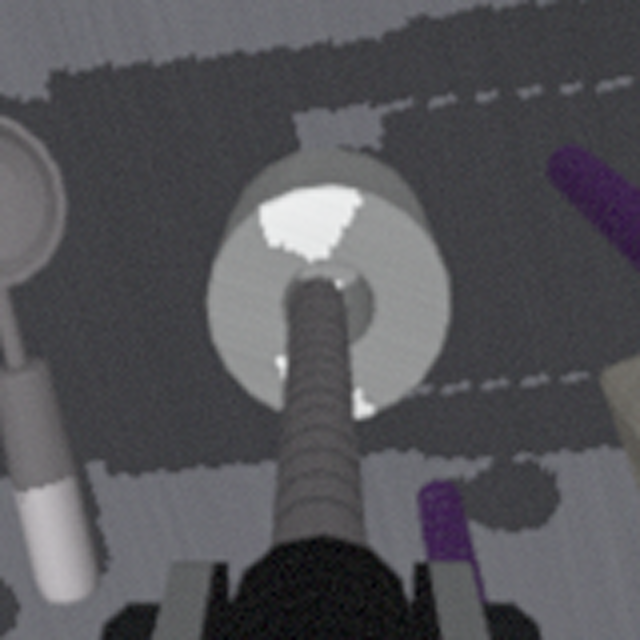

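Call:
step_arm:
  plan:
    - [0, 0, 0, 0.2, 0, 0, 1.5]
    - [0, 0, 0, 0, 0, 1.5, 1.5]
    - [0, 0, 0, 0, 0, 1.5, 1.5]
    - [0, 0, 0, 0, 0, 1.0, 1.5]
    - [0, 0, 0, 0, 0, 0.3, 1.5]
    - [0, 0, 0, 0, 0, 0.2, 1.5]
    - [0, 0, 0, 0, 0, 0, 1.5]

```text
t: 19.08
tool_pos: [0.6379, -0.0585, 0.1899]
tool_rot: [-3.115, 0.407, -0.001]
wrist_force: [0.1, -0.5, -2.4]
width: 0.267
```

```bash
python3 shot.py w9 wrist
```

```text
19.075 [ 0.6379 -0.0585  0.1899] [[0.966, -0.257, 0.0], [0.0, -0.0, -1.0]] [ 0.1  -0.46 -2.35] 0.2670664195745636 [-0.16  0.56  1.45  0.    1.13  0.1 ]
```

View pics/w9.png

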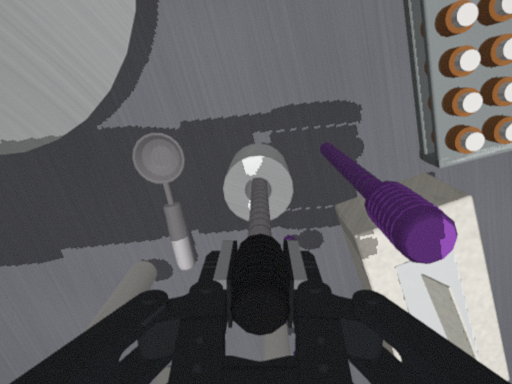

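Call:
step_arm:
  plan:
    - [0, 0, 0, 0, 0, 0.3, 1.5]
    - [0, 0, 0, 0, 0, 0.2, 1.5]
    - [0, 0, 0, 0, 0, 0.1, 1.5]
    - [0, 0, 0, 0, 0, 0, 1.5]

```text
t: 19.62
tool_pos: [0.6378, -0.0585, 0.1837]
tool_rot: [3.115, -0.407, 0.0]
wrist_force: [0.5, 0.5, -0.3]
width: 0.266
```

Call:
step_arm:
  plan:
    - [0, 0, 0, 0, 0, 0.03, 1.5]
    - [0, 0, 0, 0, 0, 0, 3.2]
    - [0, 0, 0, 0, 0, 0, 5.0]
    - [0, 0, 0, 0, 0, 0, 5.0]
    - [0, 0, 0, 0, 0, -2.0, 5.0]
    - [0, 0, 0, 0, 0, -4.0, 5.0]
    - [0, 0, 0, 0, 0, -5.0, 5.0]
    - [0, 0, 0, 0, 0, 0, 5.0]

```text
t: 20.62
tool_pos: [0.6392, -0.0587, 0.2978]
tool_rot: [3.115, -0.407, 0.012]
wrist_force: [0.2, -0.1, -0.2]
width: 0.581
```

```bash
python3 shot.py w10 wrist;python3 shot.py t10 top;python3 - <<'E'
from h import *
s=go([.4782,-.139,.29],Rt(AZ))
T=camera_params('top');S=camera_params('scene')
E
```

```text
20.625 [ 0.6392 -0.0587  0.2978] [[0.966, -0.257, 0.007], [0.007, -0.001, -1.0]] [ 0.23 -0.1  -0.22] 0.5813192922680109 [-0.16  0.47  1.33 -0.    1.34  0.1 ]
20.675 [ 0.6383 -0.0586  0.295 ] [[0.966, -0.257, 0.003], [0.003, -0.001, -1.0]] [-0.13  0.52 -0.18] 0.5814115929065352 [-0.16  0.47  1.33 -0.    1.33  0.1 ]
t 20.725 turn [ 0.   -0.01  0.11] | 0.1  shift cm in end frame [-13.32  11.91   0.32]  in start frame [-13.34  11.88   0.32]
```

View pics/w10.png

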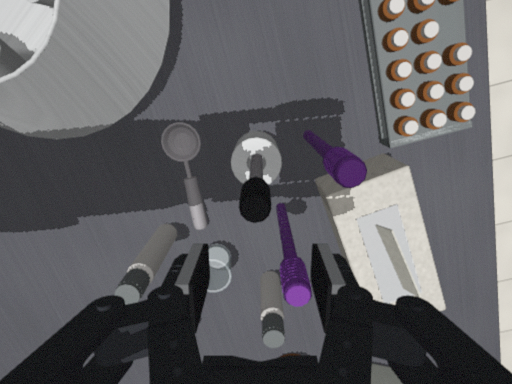

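Call:
step_arm:
  plan:
    - [0, 0, 0, -3.33, 2.97, 0.1, 5.5]
    - [0, 0, 0, -3.33, 2.97, 0.1, 5.5]
    - [0, 0, 0, -3.33, 2.97, 0.1, 5.5]
    - [0, 0, 0, -3.33, 2.97, 0.1, 5.5]
    - [0, 0, 0, 0, 0, 4.0, 5.5]
    - [0, 0, 0, 0, 0, 3.0, 5.5]
    - [0, 0, 0, 0, 0, 0, 5.5]
    - [0, 0, 0, 0, 0, 0, 5.5]

```text
t: 21.72
tool_pos: [0.4788, -0.1391, 0.2199]
tool_rot: [3.115, -0.407, 0.0]
wrist_force: [0.9, 0.4, 1.0]
width: 0.647
```

```bash
python3 shot.py w11 wrist;python3 - <<'E'
from h import *
import pickle
s=go([.4782,-.139,.132],Rt(AZ))
W,o=pickle.load(open('pics/w11.pkl','rb'))
print(proj(W,[.4782,-.139,.154]),proj(W,[.4782,-.139,.12]))
E
```

```text
21.725 [ 0.4788 -0.1391  0.2199] [[0.966, -0.257, 0.0], [0.0, -0.0, -1.0]] [0.87 0.39 0.97] 0.6474202080795898 [-0.38  0.28  1.8  -0.    1.06 -0.12]
t 21.775 turn [ 0.01 -0.07  0.12] | 0.1  shift cm in end frame [-0.08  0.    8.83]  in start frame [-0.09  0.    8.83]
[258.45300209 213.90436329] [258.6492219  197.64200623]
```

View pics/w11.png

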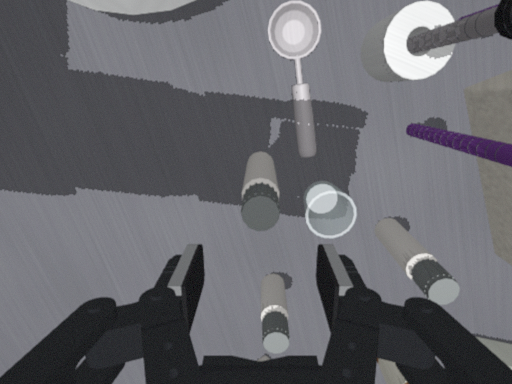

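Run:
```python
import cv2
im=cv2.imread('pics/w11.png')
cv2.imwrite('pics/w11b.png',cv2.resize(im[130:360,200:480],None,fx=2.8,fy=2.6,interpolation=cv2.INTER_CUBIC))
```

```text
(no output)
```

View pics/w11b.png

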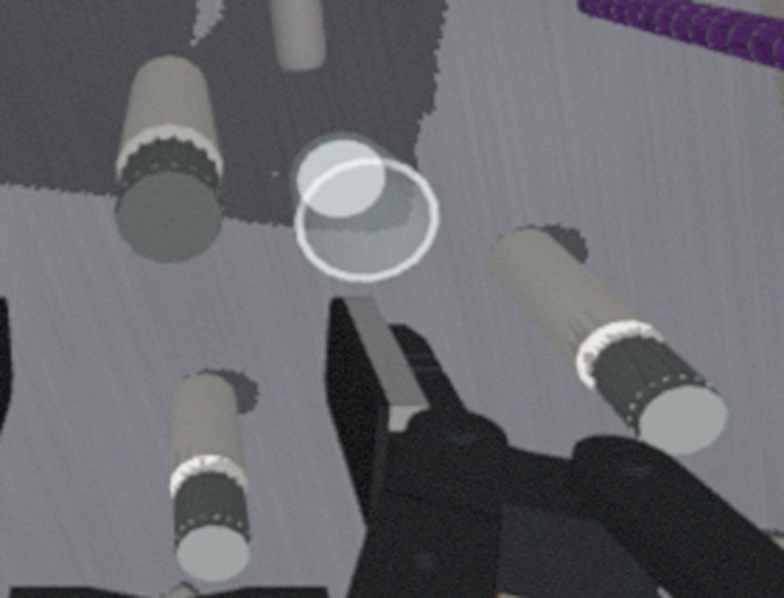

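Call:
step_arm:
  plan:
    - [0, 0, 0, 0.04, -0.03, 3.5, 5.5]
    - [0, 0, 0, 0, 0, 3.2, 5.5]
    - [0, 0, 0, 0, 0, 2.0, 5.5]
    - [0, 0, 0, 0, 0, 0, 5.5]
    - [0, 0, 0, 0, 0, 0, 1.5]
    - [0, 0, 0, 0, 0, 0, 1.5]
    - [0, 0, 0, 0, 0, 0, 1.5]
    - [0, 0, 0, 0, 0, 0, 1.5]
    - [0, 0, 0, 0, 0, 0, 1.5]
  newtons: 45

```text
t: 22.9
tool_pos: [0.4797, -0.1392, 0.1338]
tool_rot: [3.115, -0.407, 0.004]
wrist_force: [-1.2, 0.6, 6.3]
width: 0.276
```

```bash
python3 shot.py w12 wrist
```

```text
22.9 [ 0.4797 -0.1392  0.1338] [[0.966, -0.257, 0.002], [0.002, -0.001, -1.0]] [-1.19  0.6   6.29] 0.27641933440642735 [-0.38  0.4   1.88 -0.    0.86 -0.12]
```

View pics/w12.png

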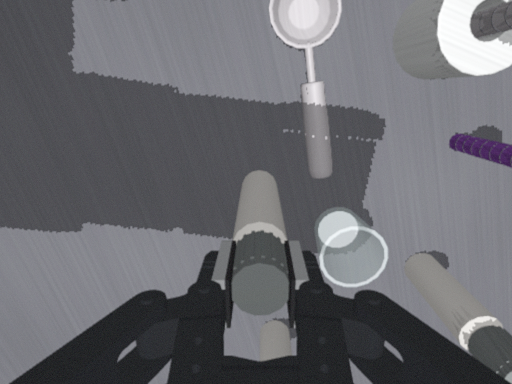

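Call:
step_arm:
  plan:
    - [0, 0, 0, 0, 0, -2.0, 1.5]
    - [0, 0, 0, 0, 0, -4.0, 1.5]
    - [0, 0, 0, 0, 0, -5.5, 1.5]
    - [0, 0, 0, 0, 0, -5.5, 1.5]
    - [0, 0, 0, 0, 0, -5.6, 1.5]
    - [0, 0, 0, 0, 0, 0, 1.5]
    - [0, 0, 0, 0, 0, 0, 1.5]

```text
t: 23.82
tool_pos: [0.4786, -0.1388, 0.3581]
tool_rot: [-3.115, 0.407, 0.0]
wrist_force: [-0.4, -0.5, -1.1]
width: 0.279
```

```bash
python3 shot.py w13 wrist;python3 shot.py s13 scene;python3 - <<'E'
from h import *
p=BORE+.174*BZ
s=go([p[0],p[1],.36],Rt(AZ))
E
```

```text
23.825 [ 0.4786 -0.1388  0.3581] [[0.966, -0.257, -0.0], [-0.0, 0.0, -1.0]] [-0.38 -0.5  -1.1 ] 0.27876965588843544 [-0.38  0.15  1.61  0.    1.37 -0.12]
23.875 [ 0.4785 -0.1387  0.3575] [[0.966, -0.257, -0.002], [-0.001, 0.001, -1.0]] [-0.33  0.27 -0.72] 0.27868290811173424 [-0.38  0.15  1.61 -0.    1.37 -0.12]
t 23.925 turn [-0.01  0.12  0.1 ] | 0.2  shift cm in end frame [-11.03 -31.56  -0.28]  in start frame [-10.98 -31.58  -0.24]
```

View pics/s13.png

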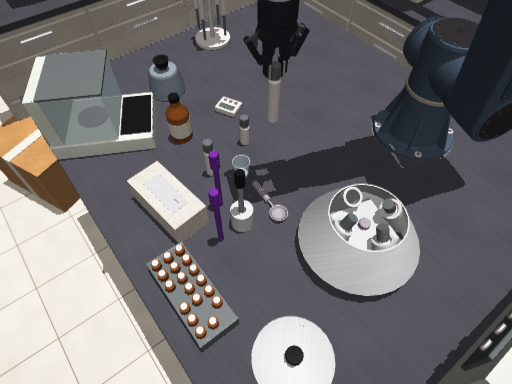

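Long bottle held upright at (273,95); rod in its stand. Move over the rotor and tilt.

Call:
step_arm:
  plan:
    - [0, 0, 0.1, -1.58, -4.5, -0.03, 1.5]
    - [0, 0, 0, -1.58, -4.5, -0.03, 1.5]
    - [0, 0, 0, -1.58, -4.5, -0.03, 1.5]
    - [0, 0, 0, -1.58, -4.5, -0.03, 1.5]
    - [0, 0, 0, -1.58, -4.5, -0.03, 1.5]
    - [0, 0, 0, -1.58, -4.5, -0.03, 1.5]
    - [0, 0, 0, -1.55, -4.5, -0.03, 1.5]
    - [-10, 0, 0, 0, 0, 0, 1.5]
    - [-10, 0, 0, 0, 0, 0, 1.5]
    - [-10, 0, 0, 0, 0, 0, 1.5]
    - [0, 0, 0, 0, 0, 0, 1.5]
    - [0, 0, 0, 0, 0, 0, 1.5]

```text
t: 25.42
tool_pos: [0.4538, 0.1938, 0.36]
tool_rot: [2.601, -0.342, -0.092]
wrist_force: [0.0, -0.8, -0.2]
width: 0.278
```

Run:
```python
from h import *
s=go(BORE+.174*BZ,Rt(AZ,np.pi/6))
```

```text
t 25.425 turn [-0.13  0.04  0.03] | 0.1  shift cm in end frame [-0.04 -3.78  6.4 ]  in start frame [-0.04 -3.77  6.41]
```

Call:
step_arm:
  plan:
    - [-0.1, 0, 0, -0.04, -1.9, 2.2, 1.5]
    - [0, 0, 0, 0, -1.88, 2.2, 1.5]
    - [0, 0, 0, 0, 0, 2.0, 1.5]
    - [0, 0, 0, 0, 0, 0, 1.5]
    - [0, 0, 0, 0, 0, 0, 1.5]

```text
t: 26.05
tool_pos: [0.4541, 0.1946, 0.2874]
tool_rot: [2.599, -0.344, -0.09]
wrist_force: [-0.2, 0.6, 0.3]
width: 0.276
```

```bash
python3 shot.py w14 wrist;python3 shot.py s14 scene;python3 st.py;python3 - <<'E'
from h import *
import pickle
s=go(BORE+.174*BZ,Rt(AZ,np.pi/6))
im=cv2.imread('pics/w14.png');W,o=pickle.load(open('pics/w14.pkl','rb'))
Rg=R.from_rotvec(o['tool_rot'])
print(proj(W,BORE),'foot',proj(W,o['tool_pos']+Rg.apply([0,0,.1335])))
cv2.imwrite('pics/w14b.png',cv2.resize(im[110:330,160:360],None,fx=2.7,fy=2.7,interpolation=cv2.INTER_CUBIC))
im=cv2.imread('pics/s14.png');cv2.imwrite('pics/s14b.png',cv2.resize(im[130:300,290:440],None,fx=3.5,fy=3.5,interpolation=cv2.INTER_CUBIC))
E
```

```text
26.05 [0.4541 0.1946 0.2874] [[0.966, -0.26, 0.001], [-0.129, -0.483, -0.866]] [-0.2   0.58  0.27] 0.27564055271467863 [ 0.5   0.4   1.55 -0.37  1.57  0.83]
26.1 [0.4541 0.1947 0.2874] [[0.966, -0.259, 0.001], [-0.128, -0.483, -0.866]] [ 0.15  0.46 -0.76] 0.2754155657511924 [ 0.5   0.4   1.55 -0.37  1.57  0.83]
26.15 TCP in bore axes(tool x,y,z) mm [   0.4    0.5 -175.5] foot h -2.0 F in tool [-1.  -0.4  1. ] w 24.0
t 26.15 turn [-0.01 -0.06 -0.05] | 0.1  shift cm in end frame [-0.04 -0.05  0.15]  in start frame [-0.04 -0.05  0.15]
[258.95120458 172.66490253] foot [259.48723277 185.35883919]
```

View pics/w14b.png

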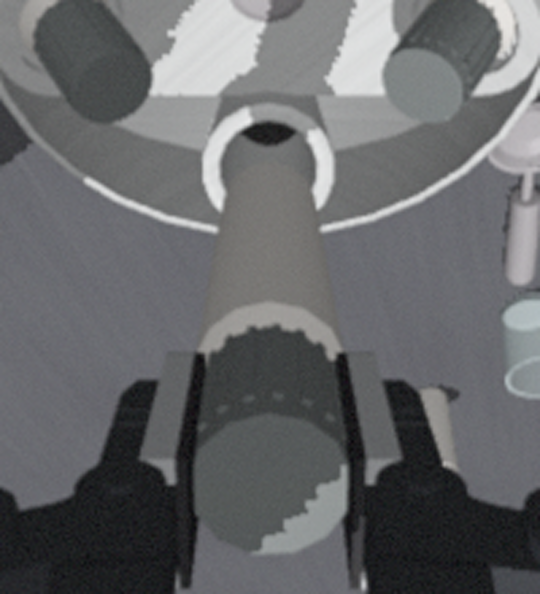

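View pics/s14b.png

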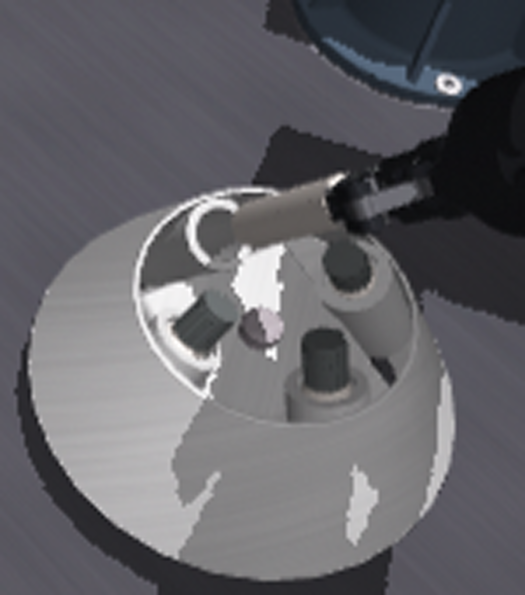

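Call:
step_arm:
  plan:
    - [0, 0, 0, -0.03, -0.03, 1.5, 1.5]
    - [0, 0, 0, 0, 0, 1.5, 1.5]
    - [0, 0, 0, 0, 0, 0.8, 1.5]
    - [0, 0, 0, 0, 0, 0.6, 1.5]
    - [0, 0, 0, 0, 0, 0.6, 1.5]
    - [0, 0, 0, 0, 0, 0.6, 1.5]
    - [0, 0, 0, 0, 0, 0, 1.5]

```text
t: 27.02
tool_pos: [0.446, 0.1677, 0.2373]
tool_rot: [2.597, -0.342, -0.092]
wrist_force: [1.0, 0.1, -0.4]
width: 0.276
```

```bash
python3 shot.py w15 wrist;python3 st.py;python3 - <<'E'
import cv2
im=cv2.imread('pics/w15.png')
cv2.imwrite('pics/w15b.png',cv2.resize(im[110:330,160:360],None,fx=2.7,fy=2.7,interpolation=cv2.INTER_CUBIC))
E
```

```text
27.025 [0.446  0.1677 0.2373] [[0.966, -0.259, -0.0], [-0.13, -0.485, -0.865]] [ 1.02  0.11 -0.44] 0.27563489962149573 [ 0.46  0.41  1.66 -0.39  1.45  0.85]
27.075 TCP in bore axes(tool x,y,z) mm [-2.000e-01  1.000e-01 -1.184e+02] foot h -59.1 F in tool [-0.7 -0.2  0.8] w 23.6
```

View pics/w15b.png

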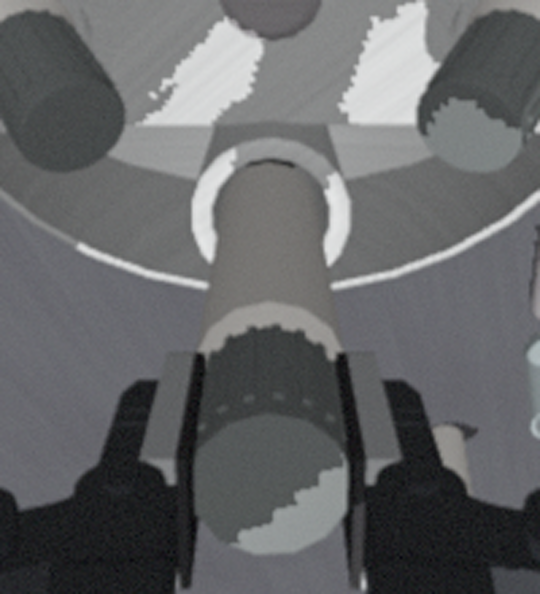

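Call:
step_arm:
  plan:
    - [0, 0, 0, 0, 0, 0.8, 1.5]
    - [0, 0, 0, 0, 0, 0.8, 1.5]
    - [0, 0, 0, 0, 0, 0.8, 1.5]
    - [0, 0, 0, 0, 0, 0.8, 1.5]
    - [0, 0, 0, 0, 0, 0.8, 1.5]
    - [0, 0, 0, 0, 0, 0, 1.5]

```text
t: 27.82
tool_pos: [0.4407, 0.1481, 0.2025]
tool_rot: [2.596, -0.342, -0.093]
wrist_force: [0.2, -0.4, -0.1]
width: 0.276
```

```bash
python3 st.py
```

```text
27.825 TCP in bore axes(tool x,y,z) mm [ -0.4   0.2 -77.8] foot h -99.7 F in tool [0.3 0.2 0.3] w 23.6
```

Call:
step_arm:
  plan:
    - [0, 0, 0, 0.02, 0, 0.8, 1.5]
    - [0, 0, 0, 0, 0, 0.8, 1.5]
    - [0, 0, 0, 0, 0, 0.8, 1.5]
    - [0, 0, 0, 0, 0, 0.8, 1.5]
    - [0, 0, 0, 0, 0, 0.8, 1.5]
    - [0, 0, 0, 0, 0, 0.8, 1.5]
    - [0, 0, 0, 0, 0, 0.4, 1.5]
    - [0, 0, 0, 0, 0, 0, 1.5]

```text
t: 28.82
tool_pos: [0.4344, 0.1231, 0.1578]
tool_rot: [2.597, -0.342, -0.092]
wrist_force: [-1.2, 0.4, -0.1]
width: 0.277
```

```bash
python3 st.py; python3 shot.py s16 scene; python3 shot.py w16 wrist
python3 - <<'E'
import cv2
im=cv2.imread('pics/s16.png');cv2.imwrite('pics/s16b.png',cv2.resize(im[100:300,290:460],None,fx=3,fy=3,interpolation=cv2.INTER_CUBIC))
E
```

```text
28.825 TCP in bore axes(tool x,y,z) mm [ -0.1   0.2 -26.2] foot h -151.3 F in tool [-1.2 -0.1  0. ] w 23.6
28.825 [0.4344 0.1231 0.1578] [[0.966, -0.259, -0.0], [-0.13, -0.485, -0.865]] [-1.17  0.4  -0.09] 0.2765724212135882 [ 0.4   0.47  1.81 -0.43  1.24  0.88]
28.875 [0.4345 0.1232 0.158 ] [[0.966, -0.259, -0.0], [-0.13, -0.484, -0.865]] [-0.05  0.78 -0.02] 0.2750464922795267 [ 0.4   0.47  1.81 -0.43  1.24  0.88]
```

View pics/s16b.png

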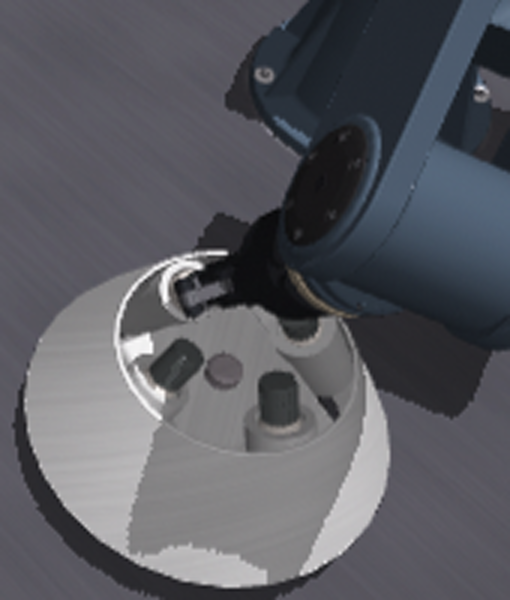

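View pics/w16.png

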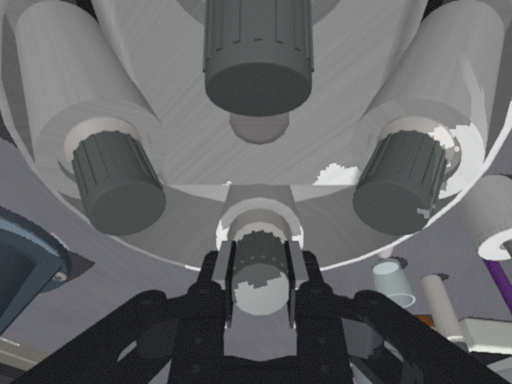

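Call:
step_arm:
  plan:
    - [0, 0, 0, 0, 0, 0.3, 1.5]
    - [0, 0, 0, 0, 0, 0.3, 1.5]
    - [0, 0, 0, 0, 0, 0.2, 1.5]
    - [0, 0, 0, 0, 0, 0.2, 1.5]
    - [0, 0, 0, 0, 0, 0.1, 1.5]
    - [0, 0, 0, 0, 0, 0, 1.5]

```text
t: 29.68
tool_pos: [0.433, 0.1179, 0.1485]
tool_rot: [2.597, -0.342, -0.092]
wrist_force: [0.1, 0.3, -0.4]
width: 0.276
```

```bash
python3 st.py
```

```text
29.675 TCP in bore axes(tool x,y,z) mm [ -0.    0.2 -15.4] foot h -162.1 F in tool [ 0.1 -0.4  0.2] w 23.6
```

Call:
step_arm:
  plan:
    - [0, 0, 0, 0, 0, 0.1, 1.5]
    - [0, 0, 0, 0, 0, 0.05, 1.5]
    - [0, 0, 0, 0, 0, 0.05, 1.5]
    - [0, 0, 0, 0, 0, 0, 1.5]

```text
t: 30.18
tool_pos: [0.433, 0.1172, 0.1472]
tool_rot: [2.597, -0.342, -0.091]
wrist_force: [0.4, 3.0, 4.6]
width: 0.276
```

```bash
python3 st.py
```

```text
30.175 TCP in bore axes(tool x,y,z) mm [  0.1   0.1 -14. ] foot h -163.5 F in tool [-0.4 -0.3 -5.5] w 23.6
```

Call:
step_arm:
  plan:
    - [0, 0, 0, 0, 0, 0, 3.0]
    - [0, 0, 0, 0, 0, 0, 4.2]
    - [0, 0, 0, 0, 0, 0, 4.2]
    - [0, 0, 0, 0, 0, -0.5, 4.2]
    - [0, 0, 0, 0, 0, -2.0, 4.2]
    - [0, 0, 0, 0, 0, -4.0, 4.2]
    - [0, 0, 0, 0, 0, -5.0, 4.2]
    - [0, 0, 0, 0, 0, -5.0, 4.2]
    - [0, 0, 0, 0, 0, 0, 4.2]
    - [0, 0, 0, 0, 0, 0, 4.2]

```text
t: 31.42
tool_pos: [0.4538, 0.1966, 0.2889]
tool_rot: [2.596, -0.341, -0.093]
wrist_force: [-0.7, -0.5, -0.2]
width: 0.489
```

```bash
python3 st.py; python3 shot.py s17 scene; python3 shot.py w17 wrist; python3 shot.py t17 top
python3 - <<'E'
import cv2
im=cv2.imread('pics/s17.png');cv2.imwrite('pics/s17b.png',cv2.resize(im[100:300,190:440],None,fx=3,fy=3,interpolation=cv2.INTER_CUBIC))
im=cv2.imread('pics/w17.png');cv2.imwrite('pics/w17b.png',cv2.resize(im[90:260,160:360],None,fx=3.5,fy=3.5,interpolation=cv2.INTER_CUBIC))
E
```

```text
31.425 TCP in bore axes(tool x,y,z) mm [-4.000e-01 -1.000e-01 -1.777e+02] foot h 0.2 F in tool [-0.6  0.5  0.5] w 41.7
31.425 [0.4538 0.1966 0.2889] [[0.966, -0.259, -0.001], [-0.13, -0.485, -0.865]] [-0.75 -0.49 -0.16] 0.4888517981664496 [ 0.5   0.4   1.55 -0.37  1.58  0.83]
31.475 [0.4536 0.1964 0.2886] [[0.966, -0.259, -0.001], [-0.131, -0.485, -0.865]] [-0.02  0.31  0.05] 0.4913708117971264 [ 0.5   0.4   1.55 -0.37  1.58  0.83]
31.525 [0.4537 0.1963 0.2885] [[0.966, -0.259, -0.002], [-0.132, -0.485, -0.864]] [-0.28 -0.37 -0.79] 0.49237649770745545 [ 0.5   0.4   1.55 -0.37  1.58  0.83]
```

View pics/s17b.png

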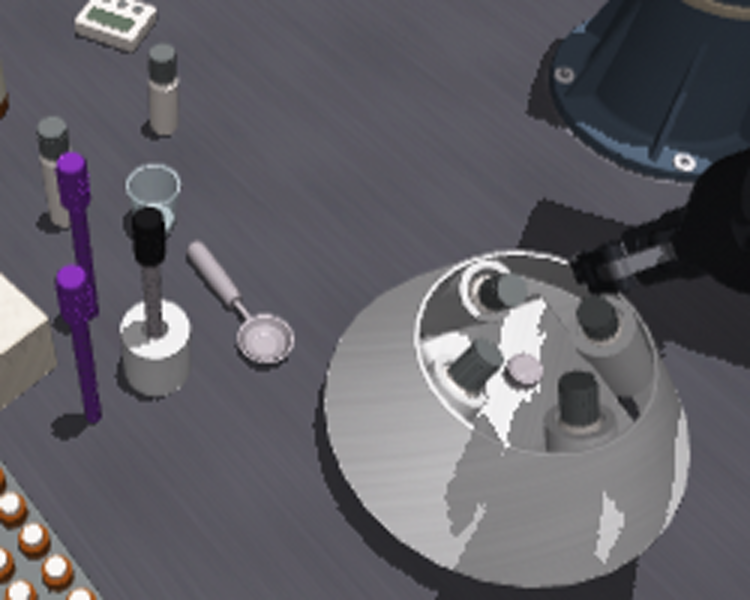

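View pics/w17b.png

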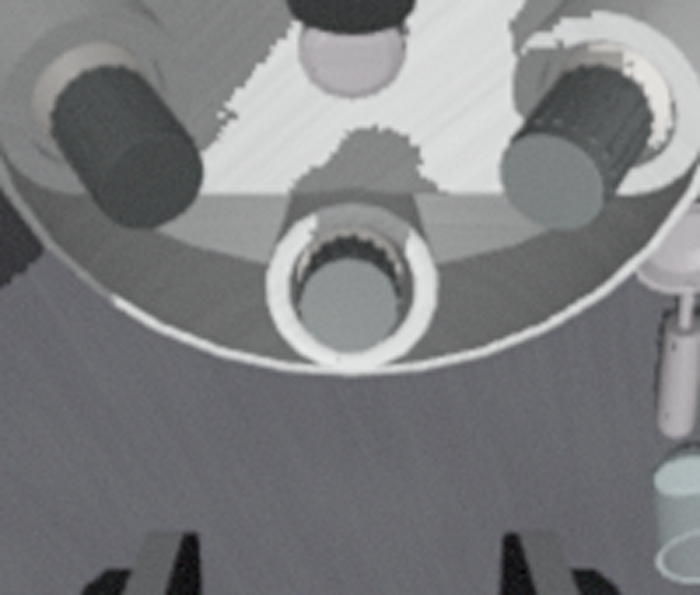

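View pics/t17.png

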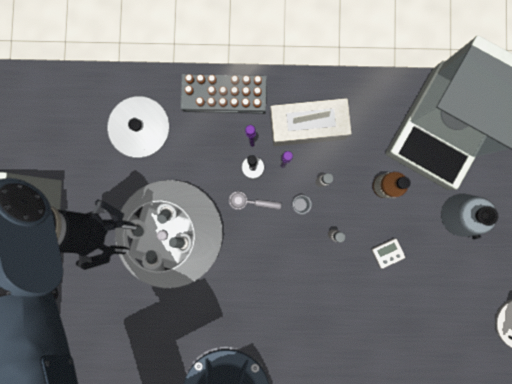

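Run:
```python
from h import *
import pickle
W,o=pickle.load(open('pics/w17.pkl','rb'));S,_=pickle.load(open('pics/s17.pkl','rb'))
ob=(259.0,176.5); os_=(190+513/3-.33,100+290/3-.33)
print(proj(W,BORE+.034*BZ),ob,proj(S,BORE+.034*BZ),os_)
c,e=tri([(W,ob),(S,os_)]);v=c-BORE;print('cap top h mm',1e3*v@BZ,'off',1e3*np.linalg.norm(v-BZ*(v@BZ)),e)
```

```text
[260.15495422 181.82720882] (259.0, 176.5) [359.01640619 194.19628233] (360.67, 196.33666666666667)
cap top h mm 36.1042347644413 off 5.724962632280404 [np.float64(0.1), np.float64(0.1)]
```

Run:
```python
from h import *
import pickle
W,o=pickle.load(open('pics/w17.pkl','rb'));S,_=pickle.load(open('pics/s17.pkl','rb'))
im=cv2.imread('pics/s17.png');cv2.imwrite('pics/s17c.png',cv2.resize(im[170:230,320:400],None,fx=9,fy=9,interpolation=cv2.INTER_CUBIC))
print(proj(W,BORE),proj(S,BORE))
```

```text
[260.17974579 172.42645912] [352.26032974 195.95028639]
```

View pics/s17c.png

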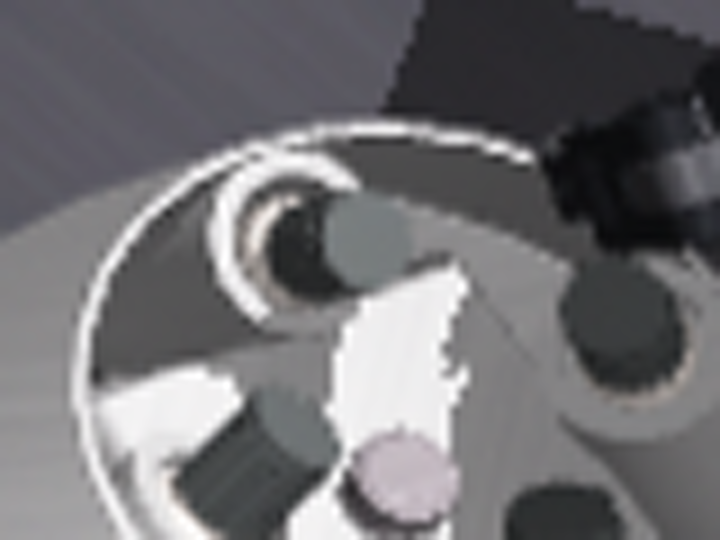

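Run:
```python
from h import *
a=cv2.imread('pics/top0.png').astype(int);b=cv2.imread('pics/t17.png').astype(int)
d=abs(a-b).max(2)
for n,(x,y) in dict(mid=(327,178),short=(339,236),beaker=(302,204),scoop=(255,203),reagent=(392,185),timer=(389,253),wipes=(310,120),rod=(252,163),lid=(138,127)).items(): print(n,d[y-14:y+14,x-14:x+14].max(),d[y-14:y+14,x-14:x+14].mean().round(1))
print(np.abs(get_obs()['dq']).max())
ticket.job_done()
```

```text
mid 8 2.3
short 9 2.2
beaker 8 2.2
scoop 6 2.2
reagent 9 2.7
timer 6 1.7
wipes 5 1.4
rod 58 4.0
lid 8 1.5
0.00546154290952861
the job is handed in; nothing more can be done
```

The long bottle is in the open bore, the depth rod is back in its stand, and I handed the job in at about 31.5 s of the 67 s allowed. `job_done` gave no verdict.

- **Sounding:** The rod met no resistance at 70 or 95 mm. It stood on the cushion at 120 mm with about 10 N along the bore axis, held for about 0.4 s, and almost no sideways force. That depth calls for the long bottle.
- **Rod return:** I lowered the rod into its stand and released it. The pictures show it upright there. The stand area changed slightly between the first and last top pictures, which fits the rod having settled a little differently in its loose socket.
- **Bottle:** I lowered the long bottle in steps. It touched the cushion with about 5.5 N when the arm's position put its cap foot level with the rim. I then released it and withdrew along the bore axis.
- **Last checks:**
  - Measured from two cameras, the cap top stands 36 mm out of the rim against the expected 34 mm.
  - The same measurement puts the cap top 5.7 mm off the bore axis. That is more than the 3 mm of play in the bore and close to the 6 mm limit. I put it down to the bottle lying on the lower wall plus calibration and picture-reading error, but did not measure it again.
  - The other two bottles, the beaker, scoop, reagent bottle, timer, wipes and lid look unchanged in the top picture.
  - The gripper was clear of everything.

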